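Load and lock a jar shaker

ROBOT

A 6-joint arm with a two-finger parallel gripper is mounted at the origin on a cart in front of the work surface, level with it; the furniture and walls round the work are solid. World frame = base frame: x ahead of the robot, y to its left, z up, the work surface at z = 0. Lengths are in m, angles in rad, forces in N, time in s.
With the tool pointing down it reaches from about 0.3 to 0.875 m from the base axis. Payload 6.4 kg.
Tool frame: the origin (TCP) lies between the finger pads; the fingertips stand 19 mm ahead of it and the grasp point (between the pads) is the TCP (ctrl.tips_ahead is the z of the fingertips in the tool frame, in m); z points along the fingers, y is the line along which they close (so a half turn about z gives the same grasp; the last joint's range is limited). The gripper opens to 85 mm and grips with 20 to 120 N. Pads are 22 mm wide; open, the fingers measure 114 mm over their backs; the gripper's body (76 mm by 85 mm) begins 54 mm behind the grasp point. The pads swing forward as they close: fully open they stand 13 mm farther back than shut.
Start: joints at [-1.428, 0.181, 1.607, -0, 1.354, -0.206], TCP at [0.197, -0.54, 0.25] pointing down, gripper open.
Joint ranges: [-2.99, 2.99], [-0.89, 2.07], [0.3, 2.58], [-1.14, 4.28], [0, 2.63], [-3.12, 3.12]. Speed limits (rad/s): [2.57, 2.57, 3.01, 3.14, 3.14, 3.14].

INTERFACE

Orientations are given as a unit quaternion [w, x, y, z].
In Python, from bench import readout, vision, ctrl gives the robot as it stands.
- The arm moves only by the tool play_rows, never from a script. Its arguments are lists of equal length, an entry for each row: "xyz": the shift along the tool's x, y, z in mm, a list of three; "rot": the turn, a rotation vector about the tool's x, y, z in rad, a list of three; "grip": the opening, from 0 (shut) to 1 (fully open). In form: {"xyz": [[x, y, z], ...], "rot": [[rx, ry, rz], ...], "grip": [grip, ...]}. A call has exactly 10 rows; each row is the pose to reach, as a shift and turn from the pose commanded when the call began, along the tool's axes at that moment; what a row does not reach only later rows make up. A row lasts 1/8 s, in which the tool goes at most 62.5 mm and 10.7 degrees, less where a joint would pass 70% of its speed; a pose out of reach is approached as far as the arm can. A call with a gripper value outside its range is refused whole. The fingers move at their own pace and stop on an object; the grip force is fixed at half the most. Time passes only in rows, so rows that repeat a pose let the fingers close, or fill a call up. It gives the time, the measured TCP pose, the force, the opening and the grip force at its end, in the units of the state.
- readout.get_obs(): the state, without advancing time (a new reading comes with each control period).
- vision.camera(name): name is "scene" or "top" or "wrist"; returns a dict with "color" (384x512x3 uint8, red, green, blue), "depth" (384x512 float32, m along the optical axis (not along the pixel's ray), 0 where there is no reading), "camera_matrix" (3x3 intrinsics, pixels), "extrinsics" (4x4, takes a point from camera to world coordinates); the wrist camera has in their place "hand_eye" (4x4, takes a point from camera to tool coordinates, whose origin is the TCP and whose axes are the flange's). Camera axes: x right, y down, z forward; pixel columns grow to the right and rows downward; lengths in m; the calibration is good to about 2 mm. The wrist camera is an equidistant fisheye: a pixel r from the principal point sees the ray r / f radians off the axis. A picture is of the moment at which its call begins: read the wrist's pose just before it.
- ctrl.hand_in(): hands the job in; it is judged then, once.
The state is a dict: "time_s": time; "q": joint angles; "dq": joint speeds; "joint_efforts": joint torques, N m; "eef_pos": TCP position; "eef_rot": TCP orientation; "wrist_force": force on the tool from outside, world axes, zero at the start; "torque": the same for the moment, N m; "opening": opening from 0.0 (shut) to 1.0 (fully open); "grasp_force": force on a finger pad.
Only numpy, scipy, OpenCV 4.12 (cv2) and the standard library are available. Lean on these libraries where they do the work, as an engineer would, in place of code of your own. Each camera call takes 0.05 s, during which the arm holds its last target. There are 200 camera calls.

TASK

Load the shaker: pull its clamp bar towards the front, stand every sample jar on the deck against the rear fence, one to a bay, then push the bar back until it is close against the jars and the holes in its two end lugs lie over holes in the rails. Take the two lock pins out of the rearmost rail holes, where they are parked, and push one fully home through lug and rail on each side. Only then, with both pins home, slide the speed slider along until it is level with the set-point pointer beside it; leave the other things on the bench where they are.

Things in the scene. Friction and masses are not known exactly. Their poses are not given: they have to be found in the camera images.
- shaker: Shaker for sample jars, white housing fixed on the bench. Origin on the bench under its middle; x to its rear, y to its left, z up; console in front, towards the robot. Deck (black mat) top at z 46 mm, y +-134 mm, ends at the rear fence: face at x = 75, top z 78 mm. Rail on each side at y = +-147: 26 mm wide, top z 62, 22 thick, six upright through holes at x = -52.5, -30, -7.5, 15, 37.5, 60 mm, open below.
- bay_0 (a point): Bay 0 (0 leftmost, 3 rightmost): good place to set down the centre of a jar's underside, on the deck 4.5 mm clear of the fence (the bar then pushes the jar back). Axes as the shaker's. Each bay is 59 mm wide between fins 3 mm thick that reach 29 mm forward from the fence, tops at z 76 mm.
- bay_1 (a point): Bay 1 (0 leftmost, 3 rightmost): good place to set down the centre of a jar's underside, on the deck 4.5 mm clear of the fence (the bar then pushes the jar back). Axes as the shaker's. Each bay is 59 mm wide between fins 3 mm thick that reach 29 mm forward from the fence, tops at z 76 mm.
- bay_2 (a point): Bay 2 (0 leftmost, 3 rightmost): good place to set down the centre of a jar's underside, on the deck 4.5 mm clear of the fence (the bar then pushes the jar back). Axes as the shaker's. Each bay is 59 mm wide between fins 3 mm thick that reach 29 mm forward from the fence, tops at z 76 mm.
- bay_3 (a point): Bay 3 (0 leftmost, 3 rightmost): good place to set down the centre of a jar's underside, on the deck 4.5 mm clear of the fence (the bar then pushes the jar back). Axes as the shaker's. Each bay is 59 mm wide between fins 3 mm thick that reach 29 mm forward from the fence, tops at z 76 mm.
- clamp_bar (a joint): Bar across the deck that slides on the rails (m): 0 fully forward, grows towards the fence, stop 0.0625. At 0.045 its lug holes lie over the fourth rail holes from the front (x = 15 mm) and its rubber pad is 2 mm from 50 mm jars that touch the fence. Starts partly pushed in; stays where left; about 2 N to slide. Bar top at z 86 mm; pad's rear face 8 mm behind the lug hole centres.
- bar_handle (a point): Middle of the clamp bar's handle: black round bar 11 mm thick, 104 mm long along the shaker's y, axis 112 mm above the bench, 26 mm above the bar and 26 mm in front of the lug hole centres, on two stems at y = +45 and -45 mm; free in between.
- lug_left (a point): Centre of the upper mouth of the hole in the bar's left end lug, 75 mm above the bench. Hole 14.5 mm wide, upright, through 12 mm of steel; the rail holes under it are as wide. Lug 26 x 26 mm, slides on the rail. Axes as the shaker's.
- lug_right (a point): The same of the bar's right end lug.
- pin_a: Lock pin, 98 mm long, 60 g: steel shaft 12 mm thick and 48 mm long with a nose tapering over its last 10 mm; then a collar 22 mm wide, 4 mm thick; then a black ribbed grip 18 mm thick, 46 mm long. Origin at the tip, z up along it. Parked upright in the rearmost hole (x = 60 mm) of the left rail, collar on the rail. The pins are alike; either may go to either side.
- pin_b: Lock pin, 98 mm long, 60 g: steel shaft 12 mm thick and 48 mm long with a nose tapering over its last 10 mm; then a collar 22 mm wide, 4 mm thick; then a black ribbed grip 18 mm thick, 46 mm long. Origin at the tip, z up along it. Parked upright in the rearmost hole (x = 60 mm) of the right rail, collar on the rail. The pins are alike; either may go to either side.
- pin_a_seat (a point): Centre of the underside of the collar of pin_a, 48 mm above its tip; rests on the lug when the pin is home. A good height to grip the pin is 29 mm above this point.
- pin_b_seat (a point): Centre of the underside of the collar of pin_b, 48 mm above its tip; rests on the lug when the pin is home. A good height to grip the pin is 29 mm above this point.
- speed_slider (a joint): Speed slider in the console (m): 0 at its off end (towards the shaker's right), grows to the left, stop 0.09. Starts near 0; raising it past 0.03 starts the shaker. Stays where left; about 1.2 N to slide.
- slider_grip (a point): The speed slider's grip: black upright block, 20 mm along the shaker's x and 13 mm along its y, from 57 to 85 mm above the bench; this point lies inside it, 73 mm above the bench. Console top is at 47 mm.
- setpoint_tip (a point): Tip of the dark set-point pointer (about 10 x 7 mm, 5 mm high) on the white scale in front of the slider's slot; it points at the slot. The slider is level with it when grip and tip have the same y in the shaker's axes. The pointer is stiff (6 N) and is not to be shifted.
- jar_a: Sample jar, amber glass with a ribbed black lid, straight and round, 50 mm thick and 60 mm high (lid from 41 mm up); 90 to 190 g. Origin at the centre of its underside, z up. Stands on the bench right or left of the shaker. All are alike; two to four are present. In a bay, grip it above the fence: its top 28 mm.
- jar_b: Sample jar, amber glass with a ribbed black lid, straight and round, 50 mm thick and 60 mm high (lid from 41 mm up); 90 to 190 g. Origin at the centre of its underside, z up. Stands on the bench right or left of the shaker. All are alike; two to four are present. In a bay, grip it above the fence: its top 28 mm.
- jar_c: Sample jar, amber glass with a ribbed black lid, straight and round, 50 mm thick and 60 mm high (lid from 41 mm up); 90 to 190 g. Origin at the centre of its underside, z up. Stands on the bench right or left of the shaker. All are alike; two to four are present. In a bay, grip it above the fence: its top 28 mm.
- jar_d: Sample jar, amber glass with a ribbed black lid, straight and round, 50 mm thick and 60 mm high (lid from 41 mm up); 90 to 190 g. Origin at the centre of its underside, z up. Stands on the bench right or left of the shaker. All are alike; two to four are present. In a bay, grip it above the fence: its top 28 mm.
- timer: Bystander: white bench timer, 43 x 66 x 57 mm, origin under its middle; to be left alone.
- tip_box: Bystander: yellow pipette tip box, 85 x 123 x 60 mm, origin under its middle; to be left alone.
- foam_tray: Bystander: white foam tube tray, 105 x 132 x 16 mm, origin under its middle; to be left alone.
There are look-alikes about, which are no part of the job. What is shaped like the jar_b but green is not meant. Leave any brown look-alike of the jar_a alone.

How it is judged:
On the way, in this order (a step that is already met when the one before it is completed fails the run):
1. every jar present stands upright on the deck between the clamp bar and the fence (z of jar_a in the frame of shaker between 0.04 and 0.052 m and angle between each of jar_a, jar_b, jar_c, jar_d's own z axis and vertical below 0.12 rad and y of jar_a in the frame of shaker between -0.125 and 0.125 m and x of jar_a in the frame of shaker between -0.03 and 0.058 m and x of each of jar_a, jar_b, jar_c, jar_d in the frame of bar_handle above 0.05 m and z of jar_b in the frame of shaker between 0.04 and 0.052 m and y of jar_b in the frame of shaker between -0.125 and 0.125 m and x of jar_b in the frame of shaker between -0.03 and 0.058 m and z of jar_c in the frame of shaker between 0.04 and 0.052 m and y of jar_c in the frame of shaker between -0.125 and 0.125 m and x of jar_c in the frame of shaker between -0.03 and 0.058 m and z of jar_d in the frame of shaker between 0.04 and 0.052 m and y of jar_d in the frame of shaker between -0.125 and 0.125 m and x of jar_d in the frame of shaker between -0.03 and 0.058 m), for 0.2 s.
2. the bar is close against the jars and a pin is fully home through lug and rail on each side (all of step 1 and (((distance between pin_a_seat and lug_left below 0.004 m and angle between pin_a's own z axis and vertical below 0.1 rad) and (distance between pin_b_seat and lug_right below 0.004 m and angle between pin_b's own z axis and vertical below 0.1 rad)) or ((distance between pin_a_seat and lug_right below 0.004 m and angle between pin_a's own z axis and vertical below 0.1 rad) and (distance between pin_b_seat and lug_left below 0.004 m and angle between pin_b's own z axis and vertical below 0.1 rad))) and value of joint clamp_bar between 0.042 and 0.048 m and x of each of jar_a, jar_b, jar_c, jar_d in the frame of shaker above 0.04 m), for 0.2 s.
3. the speed slider is level with the set-point pointer (y of slider_grip in the frame of setpoint_tip between -0.003 and 0.003 m), for 0.2 s.
At the end, for the whole second after the job is handed in: Jars upright (0.12 rad) on the deck, within 10 mm of touching the fence; bar joint within 3 mm of 0.045; a pin in each lug, collar within 4 mm of the lug mouth, upright (0.1 rad); slider level with the pointer within 3 mm; all at rest (all of step 2 and all of step 3 and linear speed of each of jar_a, jar_b, jar_c, jar_d, pin_a, pin_b below 0.02 m/s and velocity of joint speed_slider below 0.01 m/s).
It fails at once if the timer is pushed more than 50 mm from its place (distance of timer from where it was at the start of the episode above 0.05 m).
It fails at once if the tip box is pushed more than 50 mm from its place (distance of tip_box from where it was at the start of the episode above 0.05 m).
It fails at once if the foam tray is pushed more than 50 mm from its place (distance of foam_tray from where it was at the start of the episode above 0.05 m).
It fails at once if the set-point pointer is shifted by more than 4 mm (distance of setpoint_tip from where it was at the start of the episode above 0.004 m).
It fails at once if the shaker is started (slider raised past 0.03) before both pins are home (value of joint speed_slider above 0.03 m and (distance between each of pin_a_seat, pin_b_seat and lug_left above 0.006 m or distance between each of pin_a_seat, pin_b_seat and lug_right above 0.006 m)).
Of jar_a, jar_b, jar_c, jar_d only 2 to 4 are there at a start; the rules pass over those that are not, and their reading is None.
At some moment in a run one of jar_a, jar_b, jar_c, jar_d may be knocked a few centimetres aside while the robot is not near it.
It also fails if it takes over 210 s, if anything falls off the work surface, if the arm or the gripper's body presses on something with over 40 N, if the wrist force passes 120 N, or if a joint passes its speed limit or range.

## Working session

There is one attempt and no reset: what is moved stays moved. The work goes in short steps, Python scripts to look and compute and a tool call to move; the robot and the scene stay as the last step left them, time stands still between calls to the robot, and variables do not carry over. Pictures are saved under pics/ and viewed, at most 14 in all, crops included, and the job is handed in when it is done.

Besides the shell and the picture viewer there is one more tool, called after "Request:" by a JSON object that holds its "op" and its "data". play_rows: Moves the arm, as the interface text tells. Its arguments: {"type":"object","properties":{"xyz":{"type":"array","items":{"type":"array","items":{"type":"number"}}},"rot":{"type":"array","items":{"type":"array","items":{"type":"number"}}},"grip":{"type":"array","items":{"type":"number"}}},"required":["xyz","rot","grip"]}

```bash
mkdir -p pics; ls; cat > h.py <<'E'
import numpy as np, cv2
from bench import readout, vision, ctrl
from scipy.spatial.transform import Rotation as R
def tool():
    o=readout.get_obs(); w,x,y,z=o["eef_rot"]; T=np.eye(4); T[:3,:3]=R.from_quat([x,y,z,w]).as_matrix(); T[:3,3]=o["eef_pos"]; return T
def cloud(c):
    d=c["depth"]; K=c["camera_matrix"]; v,u=np.mgrid[:d.shape[0],:d.shape[1]]
    p=np.stack([(u-K[0,2])/K[0,0]*d,(v-K[1,2])/K[1,1]*d,d],-1)
    E=c["extrinsics"]; return p@E[:3,:3].T+E[:3,3]
def ray(c,u,v,z):
    K=c["camera_matrix"];E=c["extrinsics"]
    r=E[:3,:3]@np.array([(u-K[0,2])/K[0,0],(v-K[1,2])/K[1,1],1]); return E[:3,3]+r*(z-E[2,3])/r[2]
def wray(c,T,u,v,z):
    K=c["camera_matrix"];a=(u-K[0,2])/K[0,0];b=(v-K[1,2])/K[1,1];t=np.hypot(a,b);s=np.sin(t)/t if t>1e-9 else 1
    M=T@c["hand_eye"]; r=M[:3,:3]@np.array([a*s,b*s,np.cos(t)]); return M[:3,3]+r*(z-M[2,3])/r[2]
def save(n,c): cv2.imwrite(f"pics/{n}.png",c[...,::-1])
E
python3 - <<'E'
from h import *
o=readout.get_obs(); print(o); print(tool().round(3))
for n in("scene","top"):
    c=vision.camera(n); np.savez(f"{n}0.npz",**c); print(n,c["camera_matrix"],c["extrinsics"].round(3))
    save(n+"0",cv2.resize(c["color"],(800,600)))
c=vision.camera("wrist");print(c["camera_matrix"],c["hand_eye"].round(3))
E
```

```text
pics
{'time_s': 0.0, 'q': array([-1.42831556e+00,  1.81563823e-01,  1.60801360e+00,  1.38492803e-05,
        1.35380673e+00, -2.06300801e-01]), 'dq': array([ 6.06747269e-04,  9.01289300e-05,  2.22971156e-04, -3.55282433e-04,
       -5.57087289e-05,  4.38876226e-04]), 'joint_efforts': array([-7.41571366e-04, -4.44866824e+01, -3.51333976e+01, -3.26520585e-04,
        8.92092066e-03,  1.49450926e-05]), 'eef_pos': array([ 0.19645169, -0.53984075,  0.24936862]), 'eef_rot': array([-8.95076804e-04,  9.84832290e-01,  1.73506652e-01,  3.53359756e-05]), 'wrist_force': array([-0.06532875,  0.22446756,  0.47726787]), 'torque': array([ 0.04230305,  0.02609318, -0.03268792]), 'grasp_force': 0.0, 'opening': 0.9983624051346917}
[[ 0.94   0.342 -0.     0.196]
 [ 0.342 -0.94   0.002 -0.54 ]
 [ 0.    -0.002 -1.     0.249]
 [ 0.     0.     0.     1.   ]]
scene [[489.21170018   0.         253.74780069]
 [  0.         489.21170018 197.98017867]
 [  0.           0.           1.        ]] [[-0.48  -0.369  0.795 -1.135]
 [-0.877  0.187 -0.443  1.083]
 [ 0.015 -0.91  -0.414  0.944]
 [ 0.     0.     0.     1.   ]]
top [[379.26133731   0.         254.38346972]
 [  0.         379.26133731 195.39292942]
 [  0.           0.           1.        ]] [[-0.027 -0.993  0.118  0.311]
 [-1.     0.025 -0.014  0.174]
 [ 0.011 -0.118 -0.993  1.538]
 [ 0.     0.     0.     1.   ]]
[[297.31863964   0.         256.24525666]
 [  0.         297.31863964 192.0585763 ]
 [  0.           0.           1.        ]] [[ 0.001 -0.963 -0.269  0.067]
 [ 1.     0.001  0.     0.001]
 [ 0.    -0.269  0.963 -0.123]
 [ 0.     0.     0.     1.   ]]
```

View pics/top0.png

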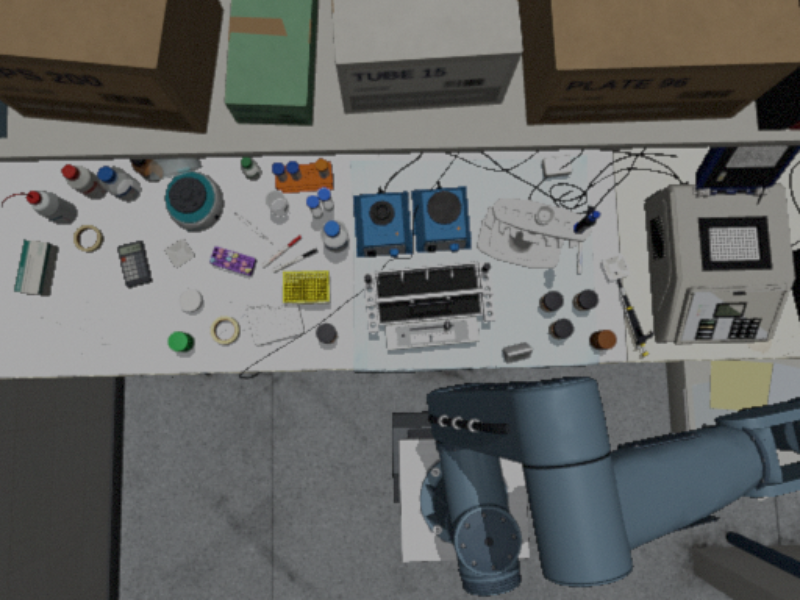

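View pics/scene0.png

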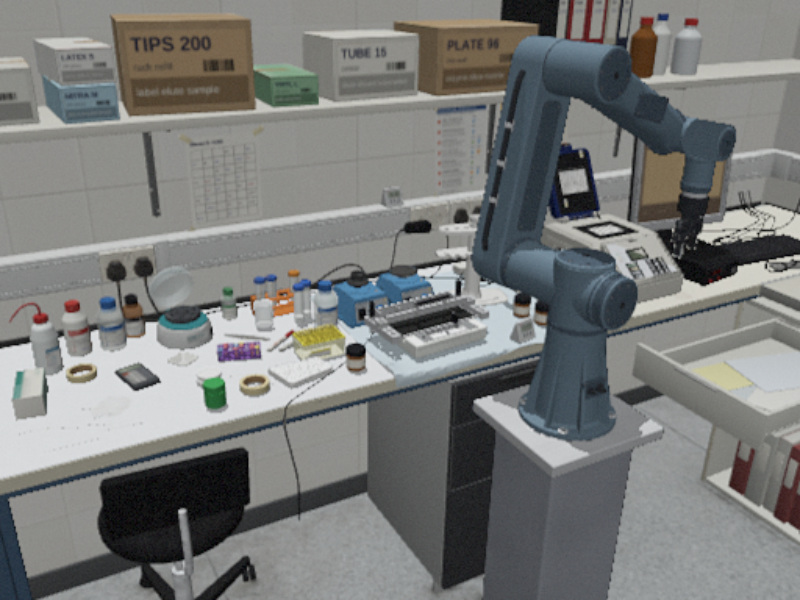

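```bash
python3 - <<'E'
from h import *
c=dict(np.load("top0.npz")); im=c["color"]
cr=im[145:240,195:395]; save("topcrop",cv2.resize(cr,(800,380),interpolation=cv2.INTER_CUBIC))
P=cloud(c)
z=P[...,2]
# dark blobs at height ~60mm (jar lids)
hsv=cv2.cvtColor(im,cv2.COLOR_RGB2HSV)
m=((z>.05)&(z<.072)&(P[...,0]>.25)&(P[...,0]<.9)).astype(np.uint8)
n,l,s,ce=cv2.connectedComponentsWithStats(m)
for i in range(1,n):
    if 40<s[i,4]<1200: 
        q=P[l==i]; print(ce[i].round(1),s[i,2:],q.mean(0).round(3),((q.min(0)+q.max(0))/2).round(3),np.median(im[l==i],0))
E
```

```text
[160.1 107.4] [11 11 52] [0.851 0.521 0.064] [0.858 0.526 0.063] [114.5 116.  114. ]
[195.2 113.3] [ 37  18 257] [0.826 0.382 0.055] [0.835 0.387 0.06 ] [140.  76.  28.]
[ 59.3 119.5] [13 15 51] [0.811 0.923 0.061] [0.821 0.931 0.061] [58. 54. 51.]
[ 80.7 120.8] [15 16 52] [0.804 0.838 0.061] [0.814 0.847 0.061] [54.  54.5 57.5]
[123.7 128.6] [ 35  35 463] [0.769 0.668 0.058] [0.777 0.676 0.061] [32. 86. 91.]
[175.5 127.2] [14 13 56] [0.769 0.46  0.062] [0.765 0.459 0.061] [137.  137.5 138. ]
[277.1 148. ] [ 36  38 191] [0.675 0.057 0.06 ] [0.703 0.039 0.061] [31. 54. 72.]
[420.  175.8] [ 17  95 239] [ 0.549 -0.506  0.062] [ 0.568 -0.515  0.061] [50. 50. 47.]
[ 38.5 135.8] [13 16 65] [0.746 1.002 0.062] [0.753 1.012 0.061] [57. 58. 58.]
[245.  150.9] [ 34  38 191] [0.666 0.185 0.06 ] [0.693 0.186 0.061] [30. 54. 72.]
[ 19.5 170.8] [ 22  35 408] [0.608 1.076 0.054] [0.612 1.076 0.056] [142. 143. 138.]
[509.7 165.7] [ 5 17 41] [ 0.58  -0.871  0.058] [ 0.575 -0.87   0.061] [4. 5. 5.]
[311.  187.9] [ 11  38 192] [ 0.511 -0.071  0.061] [ 0.517 -0.071  0.061] [155. 155. 156.]
[195.  181.9]
[... 151 characters left out ...]
.]
[376.2 191.3] [ 13  13 132] [ 0.491 -0.329  0.06 ] [ 0.492 -0.329  0.06 ] [44.5 44.  47. ]
[354.  192.1] [ 13  13 135] [ 0.49  -0.241  0.059] [ 0.491 -0.242  0.059] [49. 49. 52.]
[238.  204.1] [ 9 18 87] [0.454 0.217 0.061] [0.456 0.217 0.061] [159. 160. 160.]
[360.4 209.8] [ 14  13 133] [ 0.419 -0.262  0.06 ] [ 0.419 -0.263  0.06 ] [47. 47. 49.]
[208.3 212.9] [ 13  13 130] [0.423 0.334 0.057] [0.422 0.335 0.057] [58.  57.5 61. ]
[387.8 216.9] [ 14  13 140] [ 0.389 -0.368  0.059] [ 0.388 -0.369  0.059] [100.  62.  35.]
[113.5 218. ] [ 14  13 139] [0.412 0.702 0.057] [0.412 0.703 0.058] [ 53. 136.  73.]
[332.6 224.8] [16  6 45] [ 0.364 -0.15   0.056] [ 0.365 -0.15   0.056] [135. 135. 136.]
```

View pics/topcrop.png

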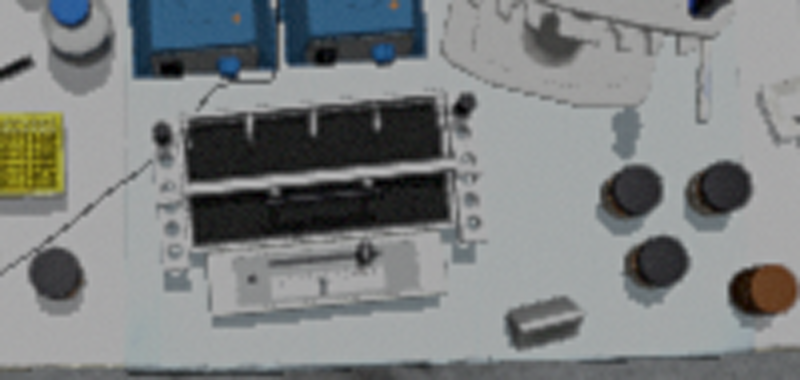

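```bash
cat >> h.py <<'E'
def rel(wps,T=None):
    """wps: list of (x,y,z,yaw_deg of tool x axis); prints tool-frame shift mm and rotvec for each"""
    T=tool() if T is None else T
    for x,y,z,a in wps:
        a=np.radians(a);X=np.array([np.cos(a),np.sin(a),0]);Z=np.array([0,0,-1.]);M=np.stack([X,np.cross(Z,X),Z],1)
        d=T[:3,:3].T@(np.array([x,y,z])-T[:3,3])*1000; r=R.from_matrix(T[:3,:3].T@M).as_rotvec()
        print("xyz",d.round(1).tolist(),"rot",r.round(3).tolist())
E
python3 - <<'E'
from h import *
c=dict(np.load("top0.npz"));P=cloud(c);z=P[...,2]
def crop(u,v): return 195+u/4-.375,145+v/4-.375
L=ray(c,*crop(162,131),.112);Rr=ray(c,*crop(465,102),.112);print(L,Rr,np.linalg.norm(L-Rr))
m=(z>.095)&(z<.13)&(P[...,0]<.66)&(P[...,0]>.4)&(abs(P[...,1]-.08)<.2)
n,l,s,ce=cv2.connectedComponentsWithStats(m.astype(np.uint8))
for i in range(1,n):
    if s[i,4]>4:q=P[l==i];print(ce[i].round(1),s[i,2:],q.mean(0).round(3))
d=Rr-L;yaw=np.arctan2(d[0],-d[1]);print("yaw",np.degrees(yaw))
A=np.array([[np.cos(yaw),-np.sin(yaw)],[np.sin(yaw),np.cos(yaw)]]);O=(L+Rr)[:2]/2-A@[.06,0];print("O",O)
q=P[(P[...,0]>.55)&(P[...,0]<.7)&(abs(P[...,1]-.1)<.2)]
for a in(.56,.58,.60,.62,.64,.66):
  k=q[abs(q[:,0]-a)<.01];print(a,k[:,2].max().round(3))
for n_,p in dict(handle=(-.05,0),camview=(0,0),b0=(.0455,.093),b3=(.0455,-.093)).items():print(n_,O+A@np.array(p))
a=np.degrees(yaw)+90
rel([(.46,.06,.36,a)])
E
```

```text
[0.55129703 0.22449869 0.112     ] [ 0.57219788 -0.06541842  0.112     ] 0.2906695335678357
[311.2 170.3] [ 5  6 20] [ 0.572 -0.067  0.11 ]
[235.2 177.6] [ 5  6 21] [0.551 0.224 0.11 ]
[275.5 193.8] [30  6 88] [0.484 0.073 0.115]
yaw 4.123461878068499
O [0.50190277 0.07522578]
0.56 0.116
0.58 0.116
0.6 0.062
0.62 0.063
0.64 0.234
0.66 0.239
handle [0.4520322  0.07163049]
camview [0.50190277 0.07522578]
b0 [0.54059774 0.17125676]
b3 [ 0.55397224 -0.01426176]
xyz [452.7, -473.9, -109.7] rot [-0.001, -0.001, -1.294]
```

Request:
{"op": "play_rows", "data": {"xyz": [[50,-50,-50],[110,-110,-70],[165,-165,-70],[220,-220,-70],[275,-275,-70],[330,-330,-70],[390,-390,-70],[450,-450,-70],[490,-500,-60],[495,-510,-60]], "rot": [[0,0,-0.15],[0,0,-0.33],[0,0,-0.5],[0,0,-0.68],[0,0,-0.85],[0,0,-1.0],[0,0,-1.15],[0,0,-1.29],[0,0,-1.29],[0,0,-1.29]], "grip": [1,1,1,1,1,1,1,1,1,1]}}

```text
time_s: 1.4
eef_pos: [0.4499, 0.0164, 0.3144]
eef_rot: [0.0, 0.683, 0.731, 0.0]
wrist_force: [1.1, -1.2, -0.7]
opening: 1.0
grasp_force: 0.0
```

```bash
python3 - <<'E'
from h import *
T=tool();print(T.round(4));c=vision.camera("wrist");np.savez("w1.npz",T=T,**c);save("w1",cv2.resize(c["color"],(800,600),interpolation=cv2.INTER_CUBIC))
E
```

```text
[[-6.810e-02  9.977e-01  7.000e-04  4.499e-01]
 [ 9.977e-01  6.810e-02 -4.000e-04  1.640e-02]
 [-4.000e-04  6.000e-04 -1.000e+00  3.144e-01]
 [ 0.000e+00  0.000e+00  0.000e+00  1.000e+00]]
```

View pics/w1.png

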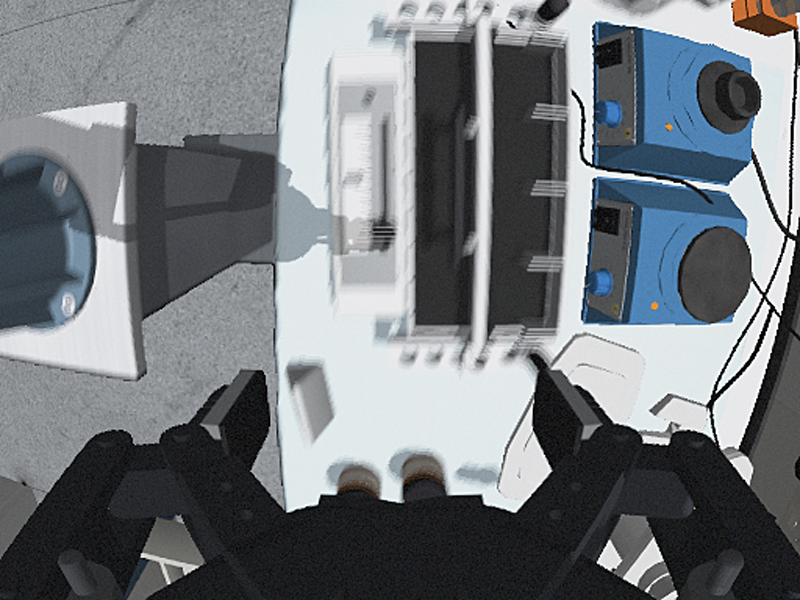

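Request:
{"op": "play_rows", "data": {"xyz": [[10,40,10],[10,40,10],[10,40,10],[10,40,10],[10,40,10],[10,40,10],[10,40,10],[10,40,10],[10,40,10],[10,40,10]], "rot": [[0,0,0],[0,0,0],[0,0,0],[0,0,0],[0,0,0],[0,0,0],[0,0,0],[0,0,0],[0,0,0],[0,0,0]], "grip": [1,1,1,1,1,1,1,1,1,1]}}

```text
time_s: 2.7
eef_pos: [0.4888, 0.0271, 0.3043]
eef_rot: [-0.0, 0.683, 0.731, -0.0]
wrist_force: [-0.0, 0.8, -0.4]
opening: 1.003
grasp_force: 0.0
```

```bash
python3 - <<'E'
from h import *
T=tool();print(T.round(4));c=vision.camera("wrist");np.savez("w2.npz",T=T,**c);save("w2",cv2.resize(c["color"][0:320,150:420],(675,800))[0:600] if 0 else cv2.resize(c["color"][0:250,180:420],(576,600),interpolation=cv2.INTER_CUBIC))
E
```

```text
[[-6.810e-02  9.977e-01 -1.000e-04  4.888e-01]
 [ 9.977e-01  6.810e-02  0.000e+00  2.710e-02]
 [ 0.000e+00 -1.000e-04 -1.000e+00  3.043e-01]
 [ 0.000e+00  0.000e+00  0.000e+00  1.000e+00]]
```

View pics/w2.png

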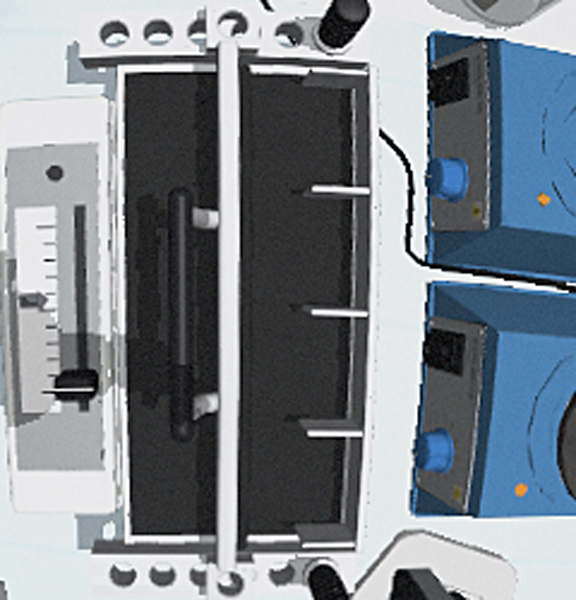

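```bash
python3 - <<'E'
from h import *
c=dict(np.load("w2.npz"));T=c["T"]
w=lambda u,v,z:wray(c,T,180+u/2.4-.3,v/2.4-.3,z)
px=[(115,33),(157,32),(288,35),(123,573),(161,573),(200,573),(283,572)]
m=np.array([(-52.5,147),(-30,147),(37.5,147),(-52.5,-147),(-30,-147),(-7.5,-147),(37.5,-147)])/1000
W=np.array([w(*p,.062)[:2] for p in px])
mc,Wc=m.mean(0),W.mean(0);H=(m-mc).T@(W-Wc);yaw=np.arctan2(H[0,1]-H[1,0],H[0,0]+H[1,1])
A=np.array([[np.cos(yaw),-np.sin(yaw)],[np.sin(yaw),np.cos(yaw)]]);O=Wc-A@mc
print("yaw",np.degrees(yaw),"O",O,((W-O)@A-m).round(4).tolist())
S=lambda p:((p[:2]-O)@A).round(4)
print("lugL",S(w(232,22,.075)),"lugR",S(w(230,582,.075)),"handle",S(w(180,187,.112)),S(w(180,440,.112)))
print("tip",S(w(46,298,.05)),"slider top",S(w(76,383,.085)),"pinL top",S(w(352,8,.112)))
np.savez("sh.npz",A=A,O=O,yaw=yaw)
E
```

```text
yaw 4.159906109285091 O [0.50235222 0.07477539] [[0.0008, -0.0008], [-0.0002, -0.001], [-0.0006, -0.0014], [0.0007, 0.0008], [-0.0004, 0.0008], [-0.001, 0.0008], [0.0009, 0.0008]]
lugL [0.0072 0.1472] lugR [ 0.0075 -0.1458] handle [-0.0185  0.0564] [-0.019  -0.0572]
tip [-0.0903  0.0058] slider top [-0.0699 -0.0348] pinL top [0.0592 0.1445]
```

Request:
{"op": "play_rows", "data": {"xyz": [[20,-1,50],[46.5,-2,100],[46.5,-2,150],[46.5,-2,175],[46.5,-2,192],[46.5,-2,192],[46.5,-2,192],[46.5,-2,192],[46.5,-2,192],[46.5,-2,192]], "rot": [[0,0,0.004],[0,0,0.004],[0,0,0.004],[0,0,0.004],[0,0,0.004],[0,0,0.004],[0,0,0.004],[0,0,0.004],[0,0,0.004],[0,0,0.004]], "grip": [1,1,1,1,1,0.5,0,0,0,0]}}

```text
time_s: 4.0
eef_pos: [0.4843, 0.0733, 0.1133]
eef_rot: [0.001, 0.684, 0.729, 0.0]
wrist_force: [-1.1, -0.8, 5.8]
opening: 0.104
grasp_force: 58.6
```

Request:
{"op": "play_rows", "data": {"xyz": [[0,-5,0],[0,-10,0],[0,-16,0],[0,-22,0],[0,-28,0],[0,-33,0],[0,-37,0],[0,-37,0],[0,-37,0],[0,-37,0]], "rot": [[0,0,0],[0,0,0],[0,0,0],[0,0,0],[0,0,0],[0,0,0],[0,0,0],[0,0,0],[0,0,0],[0,0,0]], "grip": [0,0,0,0,0,0,0,0,0,0]}}

```text
time_s: 5.25
eef_pos: [0.4472, 0.0706, 0.1133]
eef_rot: [0.001, 0.684, 0.729, 0.0]
wrist_force: [-1.3, -0.3, 9.1]
opening: 0.109
grasp_force: 59.7
```

Request:
{"op": "play_rows", "data": {"xyz": [[0,0,0],[0,0,0],[0,0,0],[0,0,-15],[0,0,-70],[0,0,-130],[-50,0,-150],[-100,0,-150],[-150,0,-150],[-200,0,-150]], "rot": [[0,0,0],[0,0,0],[0,0,0],[0,0,0],[0,0,0],[0,0,0.18],[0,0,0.36],[0,0,0.54],[0,0,0.72],[0,0,0.9]], "grip": [0.5,1,1,1,1,1,1,1,1,1]}}

```text
time_s: 6.5
eef_pos: [0.4595, -0.1302, 0.2637]
eef_rot: [0.001, 0.934, 0.356, 0.001]
wrist_force: [0.5, -0.2, 0.5]
opening: 1.0
grasp_force: 0.0
```

```bash
cat >> h.py <<'E'
def jars(c=None):
    c=c or vision.camera("top");P=cloud(c);z=P[...,2];im=c["color"]
    m=((z>.05)&(z<.072)&(P[...,0]>.25)&(P[...,0]<.6)).astype(np.uint8);out=[]
    n,l,s,ce=cv2.connectedComponentsWithStats(m)
    for i in range(1,n):
        if 60<s[i,4]<160 and max(s[i,2:4])<17:
            q=P[l==i];print(s[i,2:],((q.min(0)+q.max(0))/2).round(3),ray(c,*ce[i],.06).round(3)[:2],np.median(im[l==i],0))
    return c
E
python3 - <<'E'
from h import *
jars();print(tool().round(3))
rel([(.419,-.262,.15,10),(.419,-.262,.051,10)])
E
```

```text
[ 13  13 123] [ 0.419 -0.262  0.059] [ 0.42 -0.26] [46. 46. 49.]
[ 13  13 130] [0.422 0.335 0.058] [0.423 0.334] [59.  59.  61.5]
[ 14  13 140] [ 0.388 -0.368  0.058] [ 0.389 -0.368] [101.   63.   35.5]
[ 14  13 136] [0.413 0.703 0.058] [0.412 0.701] [ 53. 137.  74.]
[[ 0.753  0.658  0.002  0.46 ]
 [ 0.658 -0.753 -0.005 -0.136]
 [-0.002  0.005 -1.     0.264]
 [ 0.     0.     0.     1.   ]]
xyz [-113.7, 67.7, 114.3] rot [0.005, 0.001, 0.544]
xyz [-113.5, 67.3, 213.3] rot [0.005, 0.001, 0.544]
```

Request:
{"op": "play_rows", "data": {"xyz": [[-40,23,40],[-80,47,80],[-119,70,110],[-119,70,130],[-119,70,170],[-119,70,200],[-119,70,212],[-119,70,212],[-119,70,212],[-119,70,212]], "rot": [[0,0,0.18],[0,0,0.36],[0,0,0.54],[0,0,0.56],[0,0,0.56],[0,0,0.56],[0,0,0.56],[0,0,0.56],[0,0,0.56],[0,0,0.56]], "grip": [1,1,1,1,1,1,1,0.3,0.3,0.3]}}

```text
time_s: 7.8
eef_pos: [0.4192, -0.2613, 0.0523]
eef_rot: [0.001, 0.996, 0.087, 0.001]
wrist_force: [-0.7, 0.8, 6.0]
opening: 0.564
grasp_force: 62.1
```

```bash
cat >> h.py <<'E'
sh=np.load("sh.npz");yd=float(np.degrees(sh["yaw"]))
def SW(x,y): return sh["O"]+sh["A"]@np.array([x,y])
B=[SW(.0455,.093-.062*i) for i in range(4)]
E
python3 - <<'E'
from h import *
print(readout.get_obs()["opening"],readout.get_obs()["grasp_force"],B)
b=B[3]; a=90+yd
T=tool();print(T[:3,3])
rel([(*T[:2,3],.2,a),(*b,.2,a),(*b,.097,a)],T)
E
```

```text
0.5639365334055941 62.100447714328766 [array([0.5409861 , 0.17083096]), array([0.5454836, 0.1089943]), array([0.54998109, 0.04715764]), array([ 0.55447859, -0.01467902])]
[ 0.41922556 -0.26130352  0.05225398]
xyz [0.3, 0.4, -147.7] rot [0.003, 0.0, -1.468]
xyz [176.4, -218.9, -148.0] rot [0.003, 0.0, -1.468]
xyz [176.2, -219.2, -45.0] rot [0.003, 0.0, -1.468]
```

Request:
{"op": "play_rows", "data": {"xyz": [[0,0,-60],[0,0,-120],[20,-25,-148],[45,-55,-148],[75,-90,-148],[105,-130,-148],[140,-170,-148],[165,-205,-148],[176,-219,-148],[176,-219,-148]], "rot": [[0,0,0],[0,0,-0.18],[0,0,-0.36],[0,0,-0.54],[0,0,-0.72],[0,0,-0.9],[0,0,-1.08],[0,0,-1.26],[0.003,0,-1.44],[0.003,0,-1.468]], "grip": [0.3,0.3,0.3,0.3,0.3,0.3,0.3,0.3,0.3,0.3]}}

```text
time_s: 9.05
eef_pos: [0.5537, -0.0129, 0.1989]
eef_rot: [-0.001, 0.68, 0.733, 0.0]
wrist_force: [-0.2, 0.5, -1.4]
opening: 0.569
grasp_force: 62.8
```

Request:
{"op": "play_rows", "data": {"xyz": [[0,0,0],[0,0,0],[0,0,40],[0,0,75],[0,0,95],[0,0,103],[0,0,103],[0,0,103],[0,0,103],[0,0,103]], "rot": [[0,0,0],[0,0,0],[0,0,0],[0,0,0],[0,0,0],[0,0,0],[0,0,0],[0,0,0],[0,0,0],[0,0,0]], "grip": [0.3,0.3,0.3,0.3,0.3,0.3,0.3,0.3,0.3,0.3]}}

```text
time_s: 10.3
eef_pos: [0.5517, -0.0146, 0.0983]
eef_rot: [-0.003, 0.682, 0.732, -0.001]
wrist_force: [-16.6, 1.6, 24.7]
opening: 0.569
grasp_force: 65.5
```

```bash
python3 - <<'E'
from h import *
b=B[3]; a=90+yd
rel([(*b,.097,a)])
E
```

```text
xyz [-0.3, 2.8, 1.2] rot [-0.006, -0.002, -0.002]
```

Request:
{"op": "play_rows", "data": {"xyz": [[0,-3,-1],[0,-3,-1],[0,-3,-1],[0,-3,-1],[0,-3,-1],[0,-3,-1],[0,-3,-1],[0,-3,-1],[0,-3,-40],[0,-3,-100]], "rot": [[0,0,0],[0,0,0],[0,0,0],[0,0,0],[0,0,0],[0,0,0],[0,0,0],[0,0,0],[0,0,0],[0,0,0]], "grip": [0.3,0.3,0.6,0.8,1,1,1,1,1,1]}}

```text
time_s: 11.55
eef_pos: [0.5487, -0.0139, 0.1943]
eef_rot: [-0.004, 0.681, 0.732, -0.001]
wrist_force: [2.4, -0.2, -0.4]
opening: 0.999
grasp_force: 0.0
```

Request:
{"op": "play_rows", "data": {"xyz": [[-40,-10,-40],[-100,-20,-60],[-160,-40,-60],[-180,-60,-60],[-180,-60,-60],[-180,-60,-60],[-180,-60,-60],[-180,-60,-60],[-180,-60,-60],[-180,-60,-60]], "rot": [[0,0,0],[0,0,0],[0,0,0],[0,0,0],[0,0,0],[0,0,0],[0,0,0],[0,0,0],[0,0,0],[0,0,0]], "grip": [1,1,1,1,1,1,1,1,1,1]}}

```text
time_s: 12.8
eef_pos: [0.5037, -0.198, 0.2551]
eef_rot: [-0.001, 0.681, 0.732, -0.0]
wrist_force: [0.3, -0.4, 0.0]
opening: 0.999
grasp_force: 0.0
```

```bash
python3 - <<'E'
from h import *
T=tool();print(T[:3,3],ctrl.tips_ahead)
c=vision.camera("wrist");np.savez("w3.npz",T=T,**c);save("w3",cv2.resize(c["color"],(800,600),interpolation=cv2.INTER_CUBIC))
jars()
E
```

```text
[ 0.50370469 -0.19797179  0.25512981] 0.019
[ 13  13 126] [ 0.491 -0.329  0.06 ] [ 0.491 -0.329] [45. 45. 48.]
[ 13  13 131] [0.422 0.335 0.058] [0.423 0.334] [60. 59. 62.]
[ 14  13 136] [0.412 0.702 0.057] [0.412 0.701] [ 54. 138.  74.]
```

View pics/w3.png

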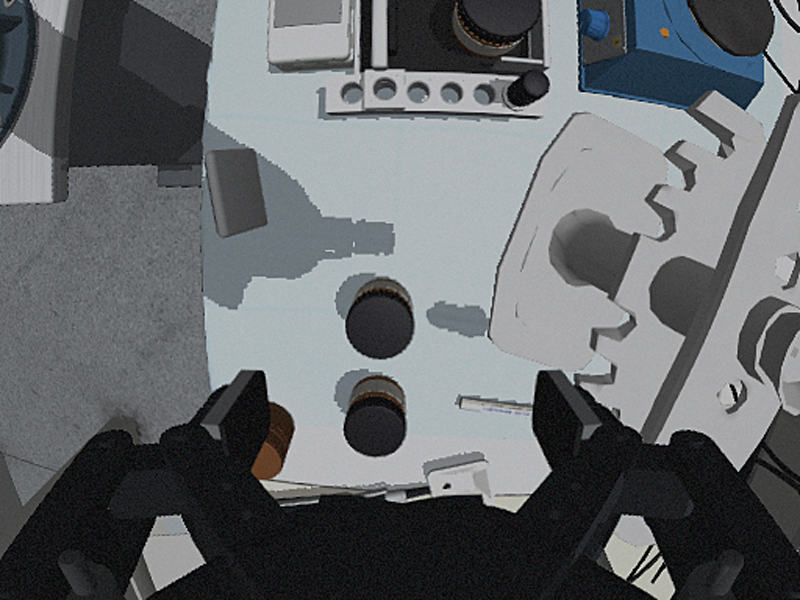

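```bash
python3 - <<'E'
from h import *
c=dict(np.load("w3.npz"));T=c["T"];k=.64
w=lambda u,v,z:wray(c,T,u*k-.18,v*k-.18,z)
S=lambda p:((p[:2]-sh["O"])@sh["A"]).round(4)
print("jar",S(w(499,20,.106)))
for u,v in[(352,93),(419,92),(452,93),(486,94)]:print(S(w(u,v,.062)))
print(w(380,324,.06),w(375,427,.06))
b=np.array([.491,-.242])
rel([(*b,.16,94),(*b,.051,94)])
E
```

```text
jar [ 0.0391 -0.1083]
[-0.0519 -0.1484]
[-0.0069 -0.1481]
[ 0.0153 -0.1483]
[ 0.0385 -0.1479]
[ 0.49098155 -0.23802994  0.06      ] [ 0.49193844 -0.32449442  0.06      ]
xyz [-43.0, -15.6, 95.1] rot [-0.002, -0.002, 0.002]
xyz [-43.2, -15.3, 204.1] rot [-0.002, -0.002, 0.002]
```

Request:
{"op": "play_rows", "data": {"xyz": [[-20,-8,40],[-43,-15,90],[-43,-15,140],[-43,-15,180],[-43,-15,200],[-43,-15,204],[-43,-15,204],[-43,-15,204],[-43,-15,204],[-43,-15,204]], "rot": [[0,0,0],[0,0,0],[0,0,0],[0,0,0],[0,0,0],[0,0,0],[0,0,0],[0,0,0],[0,0,0],[0,0,0]], "grip": [1,1,1,1,1,1,0.3,0.3,0.3,0.3]}}

```text
time_s: 14.15
eef_pos: [0.4922, -0.2427, 0.0528]
eef_rot: [0.0, 0.681, 0.732, -0.0]
wrist_force: [-1.2, 0.2, 7.4]
opening: 0.566
grasp_force: 62.3
```

```bash
sed -i 's/SW(.0455,/SW(.0415,/' h.py; python3 - <<'E'
from h import *
o=readout.get_obs();print(o["opening"],o["grasp_force"],o["eef_pos"])
b=B[2];a=90+yd;z=o["eef_pos"][2]+.0465
rel([(*b,.2,a),(*b,z,a)])
E
```

```text
0.5659653925753959 62.266645431518555 [ 0.49221918 -0.24266289  0.05281142]
xyz [284.9, 74.5, -147.3] rot [0.0, 0.0, -0.0]
xyz [284.9, 74.5, -46.6] rot [0.0, 0.0, -0.0]
```

Request:
{"op": "play_rows", "data": {"xyz": [[0,0,-60],[0,0,-120],[40,10,-148],[90,23,-148],[140,37,-148],[195,51,-148],[250,65,-148],[285,74.5,-148],[285,74.5,-148],[285,74.5,-148]], "rot": [[0,0,0],[0,0,0],[0,0,0],[0,0,0],[0,0,0],[0,0,0],[0,0,0],[0,0,0],[0,0,0],[0,0,0]], "grip": [0.3,0.3,0.3,0.3,0.3,0.3,0.3,0.3,0.3,0.3]}}

```text
time_s: 15.4
eef_pos: [0.5452, 0.0473, 0.1995]
eef_rot: [-0.001, 0.681, 0.732, -0.0]
wrist_force: [-0.3, -0.1, -2.4]
opening: 0.566
grasp_force: 63.0
```

Request:
{"op": "play_rows", "data": {"xyz": [[0,0,20],[0,0,60],[0,0,88],[0,0,98],[0,0,101],[0,0,101],[0,0,101],[0,0,101],[0,0,101],[0,0,101]], "rot": [[0,0,0],[0,0,0],[0,0,0],[0,0,0],[0,0,0],[0,0,0],[0,0,0],[0,0,0],[0,0,0],[0,0,0]], "grip": [0.3,0.3,0.3,0.3,0.3,0.3,0.3,0.3,0.3,0.3]}}

```text
time_s: 16.65
eef_pos: [0.5455, 0.0477, 0.0989]
eef_rot: [-0.001, 0.681, 0.732, 0.0]
wrist_force: [0.3, 0.3, 0.9]
opening: 0.566
grasp_force: 63.3
```

Request:
{"op": "play_rows", "data": {"xyz": [[0,0,0],[0,0,0],[0,0,0],[0,0,0],[0,0,-40],[0,0,-100],[-60,-10,-140],[-120,-20,-150],[-180,-30,-150],[-190,-30,-150]], "rot": [[0,0,0],[0,0,0],[0,0,0],[0,0,0],[0,0,0],[0,0,0],[0,0,0],[0,0,0],[0,0,0],[0,0,0]], "grip": [0.6,0.8,1,1,1,1,1,1,1,1]}}

```text
time_s: 17.9
eef_pos: [0.5288, -0.1476, 0.2487]
eef_rot: [-0.001, 0.683, 0.731, -0.0]
wrist_force: [0.3, -0.1, -0.0]
opening: 0.999
grasp_force: 0.0
```

```bash
python3 - <<'E'
from h import *
jars();print(tool()[:3,3])
rel([(.491,-.329,.051,94.1)])
E
```

```text
[ 13  13 130] [0.423 0.335 0.058] [0.422 0.334] [60. 59. 62.]
[ 14  13 141] [ 0.388 -0.368  0.059] [ 0.389 -0.367] [101.  63.  35.]
[ 14  13 133] [0.412 0.704 0.058] [0.412 0.702] [ 54. 137.  74.]
[ 0.52899357 -0.14789048  0.24833179]
xyz [-178.2, -49.9, 197.3] rot [-0.002, -0.001, -0.003]
```

Request:
{"op": "play_rows", "data": {"xyz": [[-50,-15,10],[-100,-30,15],[-118,-50,20],[-118,-50,20],[-118,-50,20],[-118,-50,20],[-118,-50,20],[-118,-50,20],[-118,-50,20],[-118,-50,20]], "rot": [[0,0,0],[0,0,0],[0,0,0],[0,0,0],[0,0,0],[0,0,0],[0,0,0],[0,0,0],[0,0,0],[0,0,0]], "grip": [1,1,1,1,1,1,1,1,1,1]}}

```text
time_s: 19.2
eef_pos: [0.4878, -0.2655, 0.2281]
eef_rot: [-0.001, 0.681, 0.732, -0.0]
wrist_force: [0.5, -0.3, 0.2]
opening: 0.999
grasp_force: 0.0
```

```bash
cat >> h.py <<'E'
def wdark(z=.06):
    T=tool();c=vision.camera("wrist");im=c["color"]
    m=(im.max(2)<75).astype(np.uint8);m=cv2.morphologyEx(m,cv2.MORPH_OPEN,np.ones((5,5),np.uint8))
    n,l,s,ce=cv2.connectedComponentsWithStats(m)
    for i in range(1,n):
        if s[i,4]>300:print(ce[i].round(),s[i].tolist(),wray(c,T,*ce[i],z).round(4))
    return c
E
python3 - <<'E'
from h import *
c=wdark();jars();print(tool()[:3,3])
rel([(.491,-.329,.051,94.1)])
E
```

```text
[86. 44.] [31, 0, 109, 100, 8916] [ 0.2913 -0.1263  0.06  ]
[449.   8.] [395, 0, 94, 21, 1245] [ 0.6917 -0.045   0.06  ]
[296.   9.] [227, 4, 141, 13, 894] [ 0.5133 -0.09    0.06  ]
[418. 116.] [388, 90, 65, 45, 1588] [ 0.6556 -0.1819  0.06  ]
[483. 117.] [461, 95, 49, 46, 1635] [ 0.7537 -0.1656  0.06  ]
[452. 228.] [420, 199, 55, 75, 1050] [ 0.7363 -0.3076  0.06  ]
[256. 233.] [233, 210, 46, 47, 1715] [ 0.491 -0.325  0.06 ]
[266. 328.] [0, 222, 512, 162, 47985] [ 0.5139 -0.4573  0.06  ]
[ 13  13 129] [0.422 0.335 0.058] [0.422 0.334] [59. 58. 61.]
[ 14  13 136] [0.412 0.703 0.06 ] [0.412 0.701] [ 54. 137.  74.]
[ 0.48778195 -0.26554972  0.22807796]
xyz [-63.8, -1.0, 177.0] rot [-0.002, -0.002, 0.0]
```

Jar is at (.491, -.327). Grasp it.

Request:
{"op": "play_rows", "data": {"xyz": [[-30,-1,30],[-62,-1,70],[-62,-1,120],[-62,-1,160],[-62,-1,175],[-62,-1,177],[-62,-1,177],[-62,-1,177],[-62,-1,177],[-62,-1,177]], "rot": [[0,0,0],[0,0,0],[0,0,0],[0,0,0],[0,0,0],[0,0,0],[0,0,0],[0,0,0],[0,0,0],[0,0,0]], "grip": [1,1,1,1,1,1,0.3,0.3,0.3,0.3]}}

```text
time_s: 20.55
eef_pos: [0.492, -0.3282, 0.0532]
eef_rot: [0.0, 0.681, 0.732, -0.0]
wrist_force: [-1.7, 0.4, 7.2]
opening: 0.567
grasp_force: 62.2
```

```bash
python3 - <<'E'
from h import *
o=readout.get_obs();print(o["opening"],o["grasp_force"],o["eef_pos"])
b=B[1];a=90+yd;z=o["eef_pos"][2]+.0465
rel([(*b,.2,a),(*b,z,a)])
E
```

```text
0.5666816749468678 62.16656852513552 [ 0.49201667 -0.32823077  0.05321098]
xyz [432.1, 80.9, -147.2] rot [0.0, 0.001, -0.0]
xyz [432.2, 80.9, -46.9] rot [0.0, 0.001, -0.0]
```

Request:
{"op": "play_rows", "data": {"xyz": [[0,0,-60],[30,5,-120],[85,16,-148],[145,27,-148],[205,38,-148],[265,50,-148],[325,61,-148],[385,72,-148],[432,81,-148],[432,81,-148]], "rot": [[0,0,0],[0,0,0],[0,0,0],[0,0,0],[0,0,0],[0,0,0],[0,0,0],[0,0,0],[0,0,0],[0,0,0]], "grip": [0.3,0.3,0.3,0.3,0.3,0.3,0.3,0.3,0.3,0.3]}}

```text
time_s: 21.8
eef_pos: [0.5407, 0.1127, 0.2002]
eef_rot: [-0.001, 0.679, 0.734, 0.0]
wrist_force: [-0.5, -0.2, -1.0]
opening: 0.566
grasp_force: 62.5
```

Request:
{"op": "play_rows", "data": {"xyz": [[0,0,0],[0,0,0],[0,0,40],[0,0,75],[0,0,92],[0,0,99],[0,0,101],[0,0,101],[0,0,101],[0,0,101]], "rot": [[0,0,0],[0,0,0],[0,0,0],[0,0,0],[0,0,0],[0,0,0],[0,0,0],[0,0,0],[0,0,0],[0,0,0]], "grip": [0.3,0.3,0.3,0.3,0.3,0.3,0.3,0.3,0.3,0.3]}}

```text
time_s: 23.05
eef_pos: [0.5412, 0.1096, 0.0993]
eef_rot: [-0.001, 0.681, 0.732, 0.0]
wrist_force: [0.8, 0.0, 1.0]
opening: 0.567
grasp_force: 62.7
```

```bash
python3 - <<'E'
from h import *
T=tool();b=B[1];print((T[:2,3]-b)*1000);rel([(.423,.335,.21,94.1),(.423,.335,.051,94.1)])
E
```

```text
[-0.2881586   0.93527777]
xyz [233.5, -101.7, -110.2] rot [-0.001, -0.002, 0.001]
xyz [233.2, -101.6, 48.8] rot [-0.001, -0.002, 0.001]
```

Request:
{"op": "play_rows", "data": {"xyz": [[0,0,0],[0,0,0],[0,0,0],[0,0,0],[0,0,-40],[0,0,-100],[50,-20,-120],[110,-45,-125],[160,-70,-125],[180,-100,-120]], "rot": [[0,0,0],[0,0,0],[0,0,0],[0,0,0],[0,0,0],[0,0,0],[0,0,0],[0,0,0],[0,0,0],[0,0,0]], "grip": [0.6,0.8,1,1,1,1,1,1,1,1]}}

```text
time_s: 24.3
eef_pos: [0.4273, 0.284, 0.2198]
eef_rot: [-0.001, 0.68, 0.733, 0.001]
wrist_force: [0.5, 0.2, -0.2]
opening: 1.0
grasp_force: 0.0
```

```bash
python3 - <<'E'
from h import *
c=wdark();save("w4",c["color"]);print(tool()[:3,3]);jars()
rel([(.423,.335,.051,94.1)])
E
```

```text
[242. 132.] [230, 109, 34, 42, 749] [0.4103 0.3302 0.06  ]
[234. 307.] [0, 148, 512, 236, 59375] [0.4122 0.1303 0.06  ]
[442. 176.] [430, 161, 21, 37, 336] [0.6348 0.3066 0.06  ]
[491. 188.] [484, 172, 18, 34, 360] [0.7213 0.3002 0.06  ]
[413. 237.] [402, 214, 26, 44, 610] [0.6118 0.2325 0.06  ]
[0.42310239 0.28479086 0.21821437]
[ 14  13 139] [ 0.388 -0.369  0.059] [ 0.388 -0.368] [97. 61. 34.]
[ 14  13 135] [0.413 0.703 0.058] [0.412 0.701] [ 51. 133.  71.]
xyz [51.2, 2.7, 167.5] rot [-0.004, -0.002, 0.005]
```

View pics/w4.png

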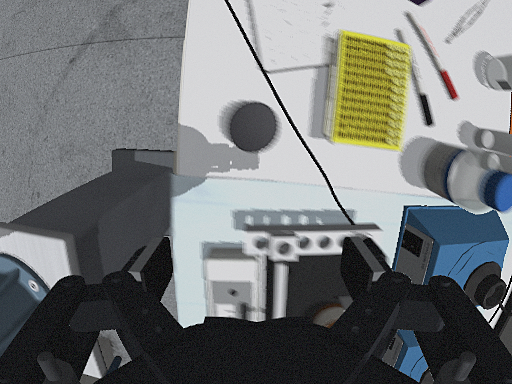

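Request:
{"op": "play_rows", "data": {"xyz": [[25,0,30],[53,-1,70],[53,-1,110],[53,-1,150],[53,-1,166],[53,-1,168],[53,-1,168],[53,-1,168],[53,-1,168],[53,-1,168]], "rot": [[0,0,0],[0,0,0],[0,0,0],[0,0,0],[0,0,0],[0,0,0],[0,0,0],[0,0,0],[0,0,0],[0,0,0]], "grip": [1,1,1,1,1,1,0.3,0.3,0.3,0.3]}}

```text
time_s: 25.65
eef_pos: [0.4242, 0.3353, 0.0532]
eef_rot: [-0.001, 0.681, 0.732, 0.001]
wrist_force: [-1.9, -0.6, 6.2]
opening: 0.562
grasp_force: 61.2
```

```bash
python3 - <<'E'
from h import *
o=readout.get_obs();print(o["opening"],o["grasp_force"],o["eef_pos"])
b=B[0];a=90+yd;z=o["eef_pos"][2]+.0465
rel([(*b,.2,a),(*b,z,a)])
E
```

```text
0.5617997358316111 61.20924886690773 [0.42424564 0.33529599 0.05323768]
xyz [-172.0, 100.7, -147.2] rot [0.001, -0.003, -0.0]
xyz [-172.3, 100.6, -46.9] rot [0.001, -0.003, -0.0]
```

Request:
{"op": "play_rows", "data": {"xyz": [[0,0,-60],[0,0,-120],[-30,18,-148],[-75,44,-148],[-125,73,-148],[-160,94,-148],[-172,100.5,-148],[-172,100.5,-148],[-172,100.5,-148],[-172,100.5,-120]], "rot": [[0,0,0],[0,0,0],[0,0,0],[0,0,0],[0,0,0],[0,0,0],[0,0,0],[0,0,0],[0,0,0],[0,0,0]], "grip": [0.3,0.3,0.3,0.3,0.3,0.3,0.3,0.3,0.3,0.3]}}

```text
time_s: 26.9
eef_pos: [0.5372, 0.1718, 0.1729]
eef_rot: [0.0, 0.68, 0.733, 0.002]
wrist_force: [0.5, 0.3, -2.0]
opening: 0.563
grasp_force: 62.7
```

Request:
{"op": "play_rows", "data": {"xyz": [[0,0,30],[0,0,55],[0,0,70],[0,0,73],[0,0,73],[0,0,73],[0,0,73],[0,0,73],[0,0,73],[0,0,73]], "rot": [[0,0,0],[0,0,0],[0,0,0],[0,0,0],[0,0,0],[0,0,0],[0,0,0],[0,0,0],[0,0,0],[0,0,0]], "grip": [0.3,0.3,0.3,0.3,0.3,0.3,0.3,0.3,0.3,0.3]}}

```text
time_s: 28.15
eef_pos: [0.5349, 0.1715, 0.0997]
eef_rot: [-0.002, 0.681, 0.733, -0.001]
wrist_force: [-9.0, -1.2, 14.1]
opening: 0.567
grasp_force: 67.5
```

```bash
python3 - <<'E'
from h import *
T=tool();b=B[0];print((T[:2,3]-b)*1000,T[2,3]);rel([(*SW(-.056,0),.22,94.16)])
E
```

```text
[-2.13793536  0.96676807] 0.09972371741177143
xyz [-93.8, -96.0, -120.1] rot [-0.004, -0.002, 0.001]
```

Request:
{"op": "play_rows", "data": {"xyz": [[0,0,-1],[0,0,-1],[0,0,-1],[0,0,-1],[0,0,-40],[0,0,-100],[-50,-30,-150],[-100,-50,-190],[-140,-65,-200],[-140,-65,-200]], "rot": [[0,0,0],[0,0,0],[0,0,0],[0,0,0],[0,0,0],[0,0,0],[0,0,0],[0,0,0],[0,0,0],[0,0,0]], "grip": [0.6,0.8,1,1,1,1,1,1,1,1]}}

```text
time_s: 29.4
eef_pos: [0.4819, 0.0224, 0.3]
eef_rot: [0.001, 0.683, 0.73, 0.001]
wrist_force: [0.4, 1.0, -0.2]
opening: 1.0
grasp_force: 0.0
```

Request:
{"op": "play_rows", "data": {"xyz": [[0,0,0],[0,0,0],[0,0,0],[0,0,0],[0,0,0],[0,0,0],[0,0,0],[0,0,0],[0,0,0],[0,0,0]], "rot": [[0,0,0],[0,0,0],[0,0,0],[0,0,0],[0,0,0],[0,0,0],[0,0,0],[0,0,0],[0,0,0],[0,0,0]], "grip": [1,1,1,1,1,1,1,1,1,1]}}

```text
time_s: 30.65
eef_pos: [0.4815, 0.0256, 0.2976]
eef_rot: [-0.001, 0.681, 0.732, -0.0]
wrist_force: [0.5, -0.1, -0.2]
opening: 0.996
grasp_force: 0.0
```

```bash
python3 - <<'E'
from h import *
T=tool();print(T[:3,3]);c=vision.camera("wrist");np.savez("w5.npz",T=T,**c);save("w5",cv2.resize(c["color"][0:250,180:420],(576,600),interpolation=cv2.INTER_CUBIC))
jars()
rel([(*SW(-.056,0),.112,94.16)])
E
```

```text
[0.4814842  0.0256286  0.29759506]
[ 13  13 139] [ 0.389 -0.369  0.059] [ 0.389 -0.368] [97. 60. 34.]
[ 14  13 137] [0.412 0.703 0.058] [0.412 0.701] [ 51. 132.  70.]
xyz [47.1, -31.3, 185.8] rot [-0.002, -0.002, -0.001]
```

View pics/w5.png

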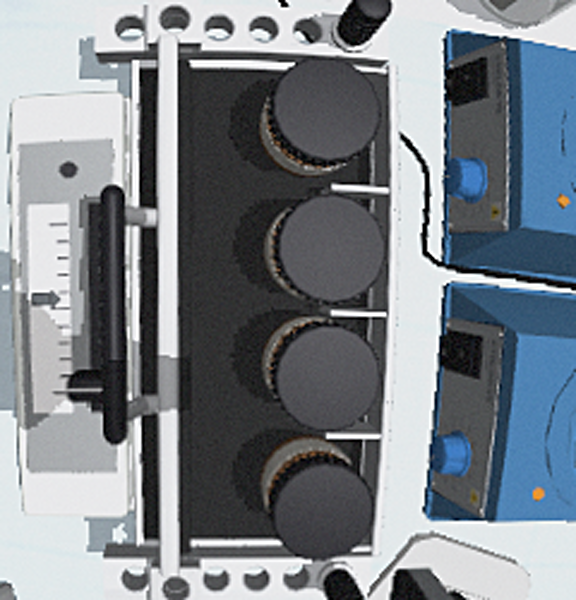

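```bash
python3 - <<'E'
from h import *
c=dict(np.load("w5.npz"));T=c["T"]
w=lambda u,v,z:wray(c,T,180+u/2.4-.3,v/2.4-.3,z)
S=lambda p:((p[:2]-sh["O"])@sh["A"]).round(4)
print("handle",S(w(115,187,.112)),S(w(115,440,.112)),"lug",S(w(175,20,.075)),S(w(177,588,.075)))
for u,v in[(325,98),(332,248),(327,376),(322,508)]:print("jar",S(w(u,v,.106)))
for u,v in[(218,28),(263,29),(217,578),(256,577)]:print("hole",S(w(u,v,.062)))
E
```

```text
handle [-0.0544  0.0554] [-0.0558 -0.0561] lug [-0.0294  0.1452] [-0.0287 -0.1465]
jar [0.0372 0.0984]
jar [0.0403 0.03  ]
jar [ 0.0396 -0.0277]
jar [ 0.0404 -0.0905]
hole [-0.008   0.1456]
hole [0.0147 0.1458]
hole [-0.0067 -0.1466]
hole [ 0.0149 -0.1462]
```

Request:
{"op": "play_rows", "data": {"xyz": [[20,-15,50],[47,-31,100],[47,-31,145],[47,-31,170],[47,-31,185],[47,-31,185],[47,-31,185],[47,-31,185],[47,-31,185],[47,-31,185]], "rot": [[0,0,0],[0,0,0],[0,0,0],[0,0,0],[0,0,0],[0,0,0],[0,0,0],[0,0,0],[0,0,0],[0,0,0]], "grip": [1,1,1,1,1,0.5,0,0,0,0]}}

```text
time_s: 32.0
eef_pos: [0.4474, 0.0706, 0.1136]
eef_rot: [-0.001, 0.681, 0.732, 0.0]
wrist_force: [-1.3, -0.3, 5.2]
opening: 0.103
grasp_force: 58.6
```

```bash
python3 - <<'E'
from h import *
T=tool();print(T[:3,3],((T[:2,3]-sh["O"])@sh["A"]).round(4));rel([(*SW(-.011,0),.112,94.16)])
E
```

```text
[0.44736976 0.07055018 0.11357625] [-0.0551 -0.0002]
xyz [0.2, 44.1, 1.5] rot [-0.001, -0.002, -0.001]
```

Request:
{"op": "play_rows", "data": {"xyz": [[0,8,0],[0,16,0],[0,24,0],[0,30,0],[0,35,0],[0,40,0],[0,44,0],[0,44.3,0],[0,44.3,0],[0,44.3,0]], "rot": [[0,0,0],[0,0,0],[0,0,0],[0,0,0],[0,0,0],[0,0,0],[0,0,0],[0,0,0],[0,0,0],[0,0,0]], "grip": [0,0,0,0,0,0,0,0,0,0]}}

```text
time_s: 33.25
eef_pos: [0.4909, 0.0737, 0.1136]
eef_rot: [-0.001, 0.681, 0.732, -0.0]
wrist_force: [-5.1, -0.5, 9.8]
opening: 0.103
grasp_force: 59.2
```

Request:
{"op": "play_rows", "data": {"xyz": [[0,0,0],[0,0,0],[0,0,0],[0,0,-30],[0,0,-90],[0,0,-140],[-30,10,-150],[-80,20,-150],[-140,25,-150],[-140,25,-150]], "rot": [[0,0,0],[0,0,0],[0,0,0],[0,0,0],[0,0,0],[0,0,0],[0,0,0],[0,0,0],[0,0,0],[0,0,0]], "grip": [0.5,1,1,1,1,1,1,1,1,1]}}

```text
time_s: 34.5
eef_pos: [0.5267, -0.068, 0.2621]
eef_rot: [-0.001, 0.683, 0.73, -0.0]
wrist_force: [-0.0, -0.3, 0.1]
opening: 1.001
grasp_force: 0.0
```

Request:
{"op": "play_rows", "data": {"xyz": [[0,0,0],[0,0,0],[0,0,0],[0,0,0],[0,0,0],[0,0,0],[0,0,0],[0,0,0],[0,0,0],[0,0,0]], "rot": [[0,0,0],[0,0,0],[0,0,0],[0,0,0],[0,0,0],[0,0,0],[0,0,0],[0,0,0],[0,0,0],[0,0,0]], "grip": [1,1,1,1,1,1,1,1,1,1]}}

```text
time_s: 35.75
eef_pos: [0.5263, -0.0643, 0.2623]
eef_rot: [-0.001, 0.681, 0.732, -0.0]
wrist_force: [0.3, -0.1, 0.4]
opening: 0.999
grasp_force: 0.0
```

```bash
python3 - <<'E'
from h import *
T=tool();print(T[:3,3]);c=vision.camera("wrist");np.savez("w6.npz",T=T,**c);save("w6",cv2.resize(c["color"][60:300,150:420],(675,600),interpolation=cv2.INTER_CUBIC))
E
```

```text
[ 0.52632016 -0.06430234  0.26232284]
```

View pics/w6.png

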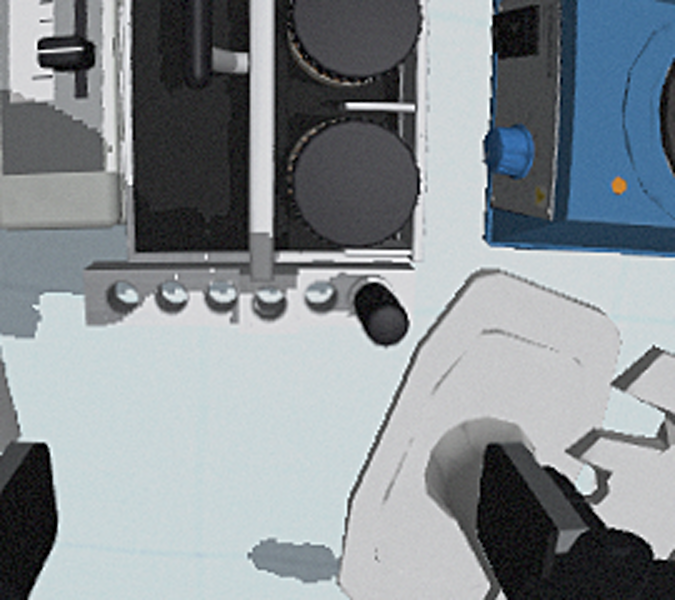

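```bash
python3 - <<'E'
from h import *
c=dict(np.load("w6.npz"));T=c["T"]
w=lambda u,v,z:wray(c,T,150+u/2.5-.3,60+v/2.5-.3,z)
S=lambda p:((p[:2]-sh["O"])@sh["A"]).round(4)
print("lug",S(w(269,299,.075)),"pin top",S(w(390,327,.112)), "handle",S(w(199,83,.112)))
for u,v in[(125,292),(173,293),(221,292),(321,292)]:print("hole",S(w(u,v,.062)))
P=cloud(dict(np.load("top0.npz"))).reshape(-1,3);s=(P[:,:2]-sh["O"])@sh["A"]
for sy in(1,-1):
  for x0 in np.arange(.07,.16,.01):
    k=P[(abs(s[:,0]-x0)<.006)&(abs(s[:,1]-sy*.147)<.045),2];print(sy,x0.round(2),k.max().round(3) if len(k) else None)
rel([(*SW(.06,-.147),.2,94.16),(*SW(.06,-.147),.091,94.16)])
E
```

```text
lug [ 0.0143 -0.1454] pin top [ 0.0608 -0.1478] handle [-0.0112 -0.0559]
hole [-0.0507 -0.145 ]
hole [-0.0287 -0.1456]
hole [-0.0071 -0.1452]
hole [ 0.0375 -0.1451]
1 0.07 0.113
1 0.08 0.085
1 0.09 0.011
1 0.1 0.011
1 0.11 0.007
1 0.12 0.034
1 0.13 0.059
1 0.14 0.087
1 0.15 0.091
-1 0.07 0.114
-1 0.08 0.085
-1 0.09 0.007
-1 0.1 0.011
-1 0.11 0.013
-1 0.12 0.017
-1 0.13 0.234
-1 0.14 0.237
-1 0.15 0.239
xyz [-6.6, 46.3, 62.2] rot [-0.002, -0.002, -0.001]
xyz [-6.8, 46.6, 171.2] rot [-0.002, -0.002, -0.001]
```

Request:
{"op": "play_rows", "data": {"xyz": [[-7,46.5,20],[-7,46.5,60],[-7,46.5,100],[-7,46.5,140],[-7,46.5,165],[-7,46.5,171],[-7,46.5,171],[-7,46.5,171],[-7,46.5,171],[-7,46.5,171]], "rot": [[0,0,-0.001],[0,0,-0.001],[0,0,-0.001],[0,0,-0.001],[0,0,-0.001],[0,0,-0.001],[0,0,-0.001],[0,0,-0.001],[0,0,-0.001],[0,0,-0.001]], "grip": [0.5,0.5,0.5,0.5,0.5,0.5,0.5,0,0,0]}}

```text
time_s: 37.05
eef_pos: [0.5739, -0.068, 0.0928]
eef_rot: [-0.0, 0.681, 0.732, 0.0]
wrist_force: [-0.7, -1.3, 6.6]
opening: 0.193
grasp_force: 58.4
```

```bash
python3 - <<'E'
from h import *
o=readout.get_obs();T=tool();print(T.round(4),o["opening"],o["grasp_force"],o["wrist_force"],((T[:2,3]-sh["O"])@sh["A"]).round(4))
E
```

```text
[[-7.300e-02  9.973e-01  4.000e-04  5.739e-01]
 [ 9.973e-01  7.300e-02  8.000e-04 -6.800e-02]
 [ 8.000e-04  5.000e-04 -1.000e+00  9.280e-02]
 [ 0.000e+00  0.000e+00  0.000e+00  1.000e+00]] 0.1930471687185963 58.365588784217834 [-0.74500265 -1.30635233  6.57048564] [ 0.061  -0.1476]
```

Request:
{"op": "play_rows", "data": {"xyz": [[0,0,-10],[0,0,-30],[0,0,-55],[0,0,-78],[0,-10,-78],[0,-25,-78],[0,-40,-78],[0,-45.5,-78],[0,-45.5,-78],[0,-45.5,-78]], "rot": [[0,0,0],[0,0,0],[0,0,0],[0,0,0],[0,0,0],[0,0,0],[0,0,0],[0,0,0],[0,0,0],[0,0,0]], "grip": [0,0,0,0,0,0,0,0,0,0]}}

```text
time_s: 38.3
eef_pos: [0.528, -0.0712, 0.1694]
eef_rot: [-0.001, 0.681, 0.732, 0.0]
wrist_force: [-0.1, -0.2, -1.6]
opening: 0.196
grasp_force: 58.9
```

Request:
{"op": "play_rows", "data": {"xyz": [[0,0,5],[0,0,12],[0,0,18],[0,0,24],[0,0,30],[0,0,36],[0,0,40],[0,0,40],[0,0,40],[0,0,40]], "rot": [[0,0,0],[0,0,0],[0,0,0],[0,0,0],[0,0,0],[0,0,0],[0,0,0],[0,0,0],[0,0,0],[0,0,0]], "grip": [0,0,0,0,0,0,0,0,0,0]}}

```text
time_s: 39.55
eef_pos: [0.5277, -0.0711, 0.1296]
eef_rot: [-0.001, 0.681, 0.732, -0.0]
wrist_force: [-0.1, -0.4, -0.6]
opening: 0.195
grasp_force: 58.9
```

Request:
{"op": "play_rows", "data": {"xyz": [[0,0,5],[0,0,10],[0,0,15],[0,0,20],[0,0,23],[0,0,25],[0,0,26],[0,0,26],[0,0,26],[0,0,26]], "rot": [[0,0,0],[0,0,0],[0,0,0],[0,0,0],[0,0,0],[0,0,0],[0,0,0],[0,0,0],[0,0,0],[0,0,0]], "grip": [0,0,0,0,0,0,0,0,0,0]}}

```text
time_s: 40.8
eef_pos: [0.528, -0.071, 0.1056]
eef_rot: [-0.001, 0.681, 0.733, 0.0]
wrist_force: [-7.2, 2.7, 17.2]
opening: 0.196
grasp_force: 60.9
```

Request:
{"op": "play_rows", "data": {"xyz": [[0,0,-1],[0,0,-1],[0,0,-1],[0,0,-30],[0,0,-80],[20,0,-110],[70,0,-110],[120,10,-110],[170,20,-110],[220,30,-110]], "rot": [[0,0,0],[0,0,0],[0,0,0],[0,0,0],[0,0,0],[0,0,0],[0,0,0],[0,0,0],[0,0,0],[0,0,0]], "grip": [0.5,0.5,0.5,0.5,0.5,0.5,0.5,0.5,0.5,0.5]}}

```text
time_s: 42.05
eef_pos: [0.5416, 0.152, 0.2135]
eef_rot: [-0.001, 0.681, 0.732, -0.0]
wrist_force: [0.2, -1.4, -0.6]
opening: 0.501
grasp_force: 0.0
```

Request:
{"op": "play_rows", "data": {"xyz": [[10,5,0],[10,5,0],[10,5,0],[10,5,0],[10,5,0],[10,5,0],[10,5,0],[10,5,0],[10,5,0],[10,5,0]], "rot": [[0,0,0],[0,0,0],[0,0,0],[0,0,0],[0,0,0],[0,0,0],[0,0,0],[0,0,0],[0,0,0],[0,0,0]], "grip": [0.5,0.5,0.5,0.5,0.5,0.5,0.5,0.5,0.5,0.5]}}

```text
time_s: 43.3
eef_pos: [0.5458, 0.1608, 0.2137]
eef_rot: [-0.001, 0.681, 0.732, -0.0]
wrist_force: [-0.3, -0.0, -0.2]
opening: 0.501
grasp_force: 0.0
```

```bash
python3 - <<'E'
from h import *
T=tool();print(T[:3,3]);c=vision.camera("wrist");np.savez("w7.npz",T=T,**c);save("w7",cv2.resize(c["color"],(800,600),interpolation=cv2.INTER_CUBIC))
rel([(*SW(.06,.147),.2,94.16),(*SW(.06,.147),.091,94.16)])
E
```

```text
[0.5458392  0.16084145 0.213661  ]
xyz [64.3, 10.5, 13.8] rot [-0.002, -0.002, 0.0]
xyz [64.1, 10.7, 122.8] rot [-0.002, -0.002, 0.0]
```

View pics/w7.png

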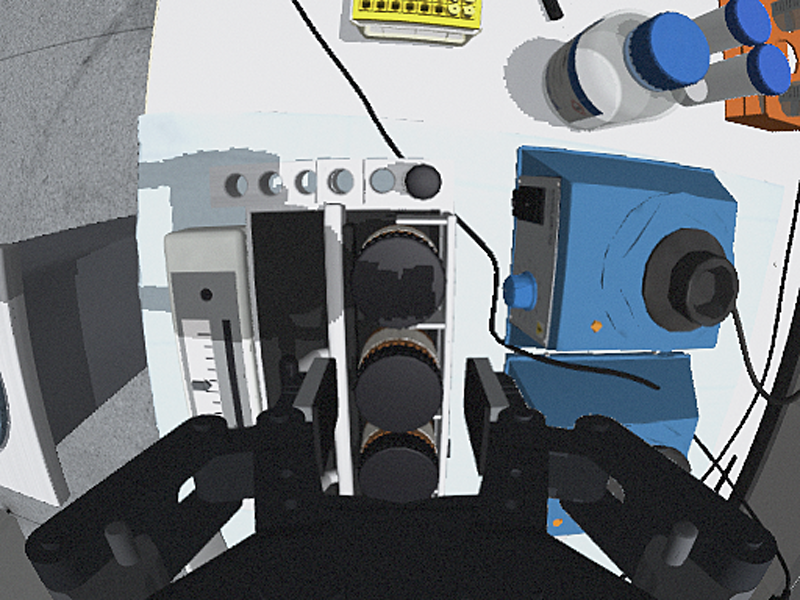

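```bash
python3 - <<'E'
from h import *
c=dict(np.load("w7.npz"));T=c["T"];k=.64
w=lambda u,v,z:wray(c,T,u*k-.18,v*k-.18,z)
S=lambda p:((p[:2]-sh["O"])@sh["A"]).round(4)
print("pin",S(w(423,180,.112)),"lug",S(w(341,181,.075)),[S(w(u,181,.062)) for u in(237,270,306,382)])
E
```

```text
pin [0.0598 0.1471] lug [0.0155 0.1464] [array([-0.051 ,  0.1488]), array([-0.0296,  0.1477]), array([-0.0073,  0.1469]), array([0.038, 0.146])]
```

Request:
{"op": "play_rows", "data": {"xyz": [[30,5,0],[64,11,10],[64,11,50],[64,11,90],[64,11,115],[64,11,123],[64,11,123],[64,11,123],[64,11,123],[64,11,123]], "rot": [[0,0,0],[0,0,0],[0,0,0],[0,0,0],[0,0,0],[0,0,0],[0,0,0],[0,0,0],[0,0,0],[0,0,0]], "grip": [0.5,0.5,0.5,0.5,0.5,0.5,0.5,0,0,0]}}

```text
time_s: 44.6
eef_pos: [0.553, 0.2259, 0.0924]
eef_rot: [-0.001, 0.681, 0.732, 0.001]
wrist_force: [-1.5, 0.0, 7.3]
opening: 0.195
grasp_force: 58.4
```

Request:
{"op": "play_rows", "data": {"xyz": [[0,0,-10],[0,0,-30],[0,0,-55],[0,0,-78],[0,-10,-78],[0,-25,-78],[0,-40,-78],[0,-45.2,-78],[0,-45.2,-78],[0,-45.2,-78]], "rot": [[0,0,0],[0,0,0],[0,0,0],[0,0,0],[0,0,0],[0,0,0],[0,0,0],[0,0,0],[0,0,0],[0,0,0]], "grip": [0,0,0,0,0,0,0,0,0,0]}}

```text
time_s: 45.85
eef_pos: [0.5073, 0.2222, 0.1689]
eef_rot: [-0.001, 0.681, 0.732, 0.0]
wrist_force: [-0.7, -0.6, 0.2]
opening: 0.192
grasp_force: 58.8
```

Request:
{"op": "play_rows", "data": {"xyz": [[0,0,5],[0,0,12],[0,0,18],[0,0,24],[0,0,30],[0,0,36],[0,0,40],[0,0,40],[0,0,40],[0,0,40]], "rot": [[0,0,0],[0,0,0],[0,0,0],[0,0,0],[0,0,0],[0,0,0],[0,0,0],[0,0,0],[0,0,0],[0,0,0]], "grip": [0,0,0,0,0,0,0,0,0,0]}}

```text
time_s: 47.1
eef_pos: [0.5071, 0.2223, 0.1292]
eef_rot: [-0.001, 0.681, 0.732, 0.0]
wrist_force: [0.1, 0.1, 0.3]
opening: 0.196
grasp_force: 58.8
```

Request:
{"op": "play_rows", "data": {"xyz": [[0,0,5],[0,0,10],[0,0,15],[0,0,20],[0,0,23],[0,0,25],[0,0,26],[0,0,26],[0,0,26],[0,0,26]], "rot": [[0,0,0],[0,0,0],[0,0,0],[0,0,0],[0,0,0],[0,0,0],[0,0,0],[0,0,0],[0,0,0],[0,0,0]], "grip": [0,0,0,0,0,0,0,0,0,0]}}

```text
time_s: 48.35
eef_pos: [0.5076, 0.2224, 0.1052]
eef_rot: [-0.001, 0.681, 0.733, 0.0]
wrist_force: [-6.4, -2.0, 15.6]
opening: 0.193
grasp_force: 60.6
```

Request:
{"op": "play_rows", "data": {"xyz": [[0,0,-1],[0,0,-1],[0,0,-1],[0,0,-30],[0,0,-80],[-20,0,-130],[-60,-10,-170],[-110,-20,-190],[-160,-30,-190],[-200,-30,-190]], "rot": [[0,0,0],[0,0,0],[0,0,0],[0,0,0],[0,0,0],[0,0,0],[0,0,0],[0,0,0],[0,0,0],[0,0,0]], "grip": [0.5,0.5,0.5,0.5,0.5,0.5,0.5,0.5,0.5,0.5]}}

```text
time_s: 49.6
eef_pos: [0.4915, 0.0187, 0.2929]
eef_rot: [-0.001, 0.681, 0.732, 0.0]
wrist_force: [0.3, 0.5, -0.1]
opening: 0.501
grasp_force: 0.0
```

Request:
{"op": "play_rows", "data": {"xyz": [[0,-20,0],[0,-20,0],[0,-20,0],[0,-20,0],[0,-20,0],[0,-20,0],[0,-20,0],[0,-20,0],[0,-20,0],[0,-20,0]], "rot": [[0,0,0],[0,0,0],[0,0,0],[0,0,0],[0,0,0],[0,0,0],[0,0,0],[0,0,0],[0,0,0],[0,0,0]], "grip": [0.5,0.5,0.5,0.5,0.5,0.5,0.5,0.5,0.5,0.5]}}

```text
time_s: 50.85
eef_pos: [0.472, 0.0188, 0.2926]
eef_rot: [-0.001, 0.681, 0.732, -0.0]
wrist_force: [-0.1, -0.6, 0.4]
opening: 0.502
grasp_force: 0.0
```

```bash
python3 - <<'E'
from h import *
T=tool();print(T[:3,3]);c=vision.camera("wrist");np.savez("w8.npz",T=T,**c);save("w8",cv2.resize(c["color"][0:270,130:400],(600,600),interpolation=cv2.INTER_CUBIC))
E
```

```text
[0.47197352 0.01884877 0.29260883]
```

View pics/w8.png

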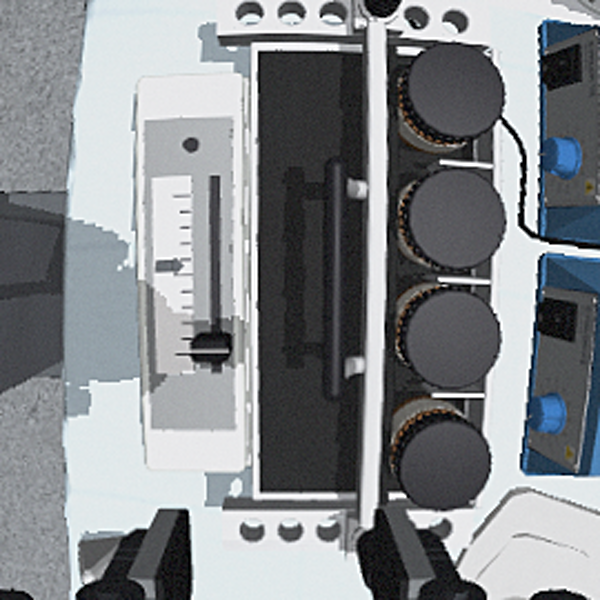

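```bash
python3 - <<'E'
from h import *
c=dict(np.load("w8.npz"));T=c["T"]
w=lambda u,v,z:wray(c,T,130+u*.45-.28,v*.45-.28,z)
S=lambda p:((p[:2]-sh["O"])@sh["A"]).round(4)
print("tip",S(w(186,266,.050)),"slider",S(w(212,344,.085)),S(w(212,346,.08)))
P0=S(w(212,345,.085))
rel([(*SW(-.071,P0[1]),.19,4.16),(*SW(-.071,P0[1]),.074,4.16)])
E
```

```text
tip [-0.0878  0.0044] slider [-0.0701 -0.0345] [-0.0707 -0.0363]
xyz [18.4, -36.4, 102.7] rot [-0.003, 0.0, 1.571]
xyz [18.2, -36.2, 218.7] rot [-0.003, 0.0, 1.571]
```

Request:
{"op": "play_rows", "data": {"xyz": [[9,-18,20],[18.3,-36.3,40],[18.3,-36.3,60],[18.3,-36.3,80],[18.3,-36.3,100],[18.3,-36.3,100],[18.3,-36.3,100],[18.3,-36.3,100],[18.3,-36.3,100],[18.3,-36.3,100]], "rot": [[0,0,0.18],[0,0,0.36],[0,0,0.54],[0,0,0.72],[0,0,0.9],[0,0,1.08],[0,0,1.26],[0,0,1.44],[-0.002,0,1.571],[-0.002,0,1.571]], "grip": [0.5,0.5,0.5,0.5,0.5,0.5,0.5,0.5,0.5,0.5]}}

```text
time_s: 52.15
eef_pos: [0.4342, 0.0347, 0.1928]
eef_rot: [-0.0, 0.999, 0.037, -0.0]
wrist_force: [0.3, -0.5, 0.1]
opening: 0.504
grasp_force: 0.0
```

Request:
{"op": "play_rows", "data": {"xyz": [[0,0,0],[0,0,0],[0,0,0],[0,0,0],[0,0,0],[0,0,0],[0,0,0],[0,0,0],[0,0,0],[0,0,0]], "rot": [[0,0,0],[0,0,0],[0,0,0],[0,0,0],[0,0,0],[0,0,0],[0,0,0],[0,0,0],[0,0,0],[0,0,0]], "grip": [0.5,0.5,0.5,0.5,0.5,0.5,0.5,0.5,0.5,0.5]}}

```text
time_s: 53.4
eef_pos: [0.4342, 0.0346, 0.1927]
eef_rot: [-0.0, 0.999, 0.036, -0.0]
wrist_force: [0.5, -0.1, -0.5]
opening: 0.499
grasp_force: 0.0
```

```bash
python3 - <<'E'
from h import *
T=tool();print(T[:3,3]);c=vision.camera("wrist");np.savez("w9.npz",T=T,**c);save("w9",cv2.resize(c["color"],(800,600),interpolation=cv2.INTER_CUBIC))
E
```

```text
[0.43421913 0.03464817 0.19271836]
```

View pics/w9.png

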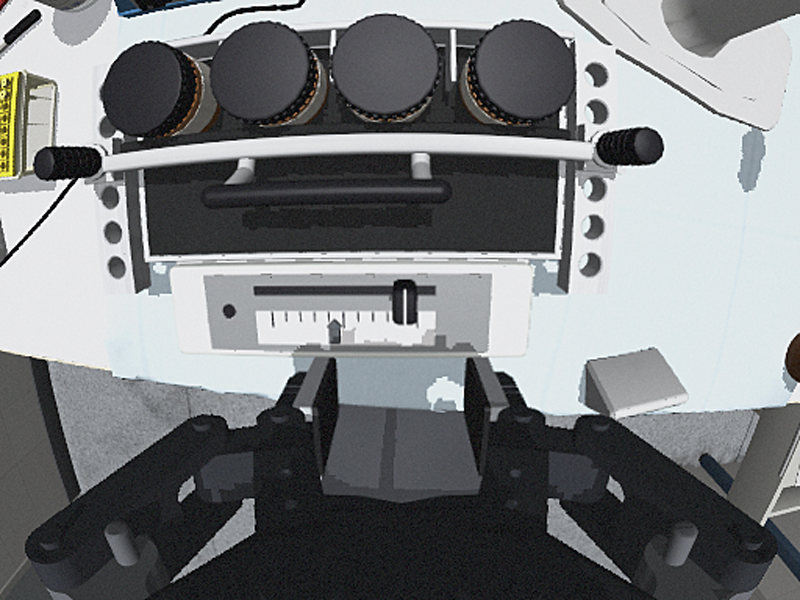

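```bash
python3 - <<'E'
from h import *
c=dict(np.load("w9.npz"));T=c["T"];k=.64
w=lambda u,v,z:wray(c,T,u*k-.18,v*k-.18,z)
S=lambda p:((p[:2]-sh["O"])@sh["A"]).round(4)
print("tip",S(w(335,319,.052)),S(w(335,319,.047)),"slider",S(w(405,288,.085)),S(w(406,300,.085)))
rel([(*SW(-.071,-.0355),.074,4.16)])
E
```

```text
tip [-0.0886  0.0035] [-0.0902  0.0042] slider [-0.0611 -0.0382] [-0.0675 -0.0387]
xyz [-0.0, 0.5, 118.7] rot [-0.001, 0.001, 0.0]
```

Request:
{"op": "play_rows", "data": {"xyz": [[0,1,40],[0,1,80],[0,1,105],[0,1,118],[0,1,118],[0,1,118],[0,1,118],[0,1,118],[0,1,118],[0,1,118]], "rot": [[0,0,0],[0,0,0],[0,0,0],[0,0,0],[0,0,0],[0,0,0],[0,0,0],[0,0,0],[0,0,0],[0,0,0]], "grip": [0.5,0.5,0.5,0.5,0.5,0,0,0,0,0]}}

```text
time_s: 54.7
eef_pos: [0.4352, 0.0335, 0.076]
eef_rot: [0.0, 0.999, 0.036, 0.001]
wrist_force: [-1.2, -0.7, 7.5]
opening: 0.14
grasp_force: 59.7
```

```bash
python3 - <<'E'
from h import *
T=tool();o=readout.get_obs();print(T[:3,3],o["opening"],o["grasp_force"],o["wrist_force"],((T[:2,3]-sh["O"])@sh["A"]).round(4))
c=vision.camera("wrist");np.savez("w10.npz",T=T,**c);save("w10",cv2.resize(c["color"][130:330,156:356],(600,600),interpolation=cv2.INTER_CUBIC))
rel([(*SW(-.071,.0045),.075,4.16)])
E
```

```text
[0.43521682 0.03353556 0.07595604] 0.13982092693214626 59.68771755695343 [-1.16741424 -0.71648963  7.48200672] [-0.07   -0.0363]
xyz [-1.0, -40.8, 0.9] rot [0.0, -0.002, 0.0]
```

View pics/w10.png

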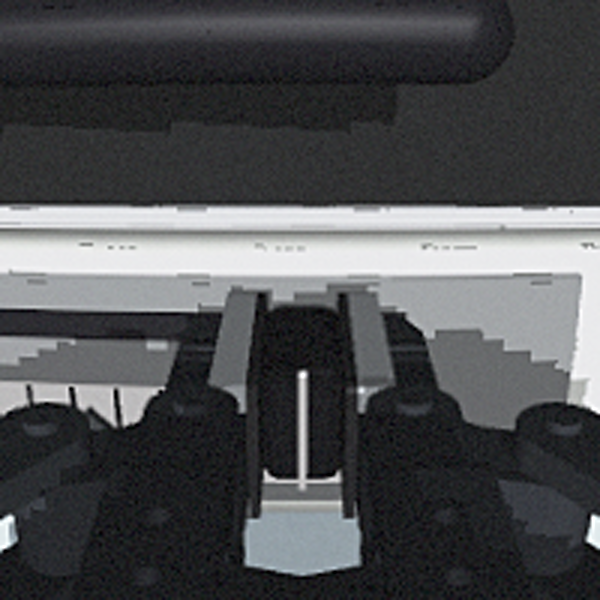

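Request:
{"op": "play_rows", "data": {"xyz": [[0,-6,0],[0,-12,0],[0,-18,0],[0,-24,0],[0,-30,0],[0,-36,0],[0,-40,0],[0,-40.8,0],[0,-40.8,0],[0,-40.8,0]], "rot": [[0,0,0],[0,0,0],[0,0,0],[0,0,0],[0,0,0],[0,0,0],[0,0,0],[0,0,0],[0,0,0],[0,0,0]], "grip": [0,0,0,0,0,0,0,0,0,0]}}

```text
time_s: 56.0
eef_pos: [0.4322, 0.0743, 0.0759]
eef_rot: [-0.0, 0.999, 0.036, 0.001]
wrist_force: [-0.8, -0.1, 6.1]
opening: 0.135
grasp_force: 59.7
```

Request:
{"op": "play_rows", "data": {"xyz": [[0,0,0],[0,0,0],[0,0,0],[0,0,-30],[0,0,-70],[-40,0,-90],[-70,0,-90],[-70,0,-90],[-70,0,-90],[-70,0,-90]], "rot": [[0,0,0],[0,0,0],[0,0,0],[0,0,0],[0,0,0],[0,0,0],[0,0,0],[0,0,0],[0,0,0],[0,0,0]], "grip": [0.4,0.5,0.5,0.5,0.5,0.5,0.5,0.5,0.5,0.5]}}

```text
time_s: 57.25
eef_pos: [0.3622, 0.0692, 0.1648]
eef_rot: [-0.0, 0.999, 0.036, -0.0]
wrist_force: [-0.0, -0.1, -0.3]
opening: 0.5
grasp_force: 0.0
```

```bash
python3 - <<'E'
from h import *
T=tool();print(T[:3,3]);c=vision.camera("wrist");np.savez("w11.npz",T=T,**c);save("w11",cv2.resize(c["color"][100:250,156:356],(800,600),interpolation=cv2.INTER_CUBIC))
E
```

```text
[0.36218837 0.06919181 0.16478436]
```

View pics/w11.png

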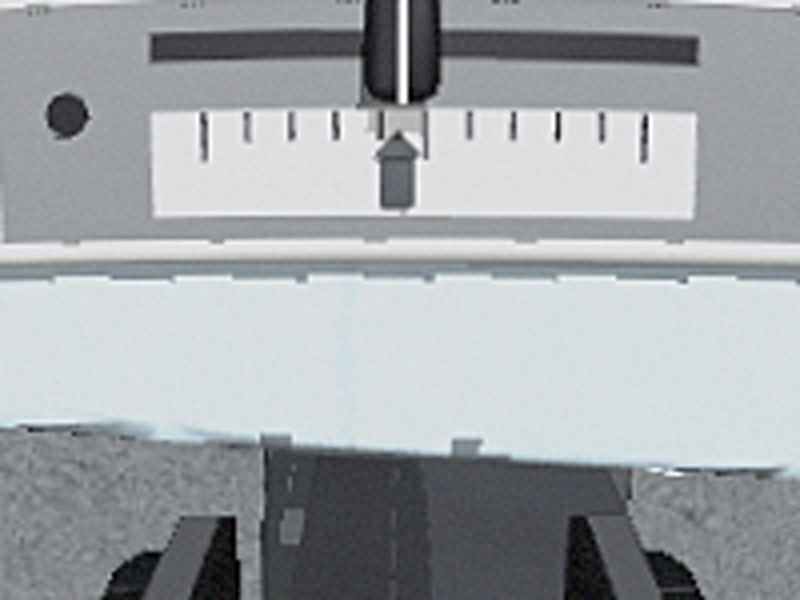

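```bash
python3 - <<'E'
from h import *
print(ctrl.hand_in())
E
```

```text
the job is handed in; nothing more can be done
None
```

The job is handed in, but the hand-in call returned no verdict: all four jars are clamped in their bays, both pins are home, and the slider is about 0.7 mm from the pointer in the last wrist image (limit 3 mm).

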